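# Unstack the ink-painting kit onto its rests

## Task

The ink-painting kit is stacked up on the desk: lay it out for work by taking the stack apart from the top down, finishing each piece before the next, and setting each piece upright, centred on the wooden rest of its own outline and square with it (seal on the small square, round pot on the disc, wooden box on the large square, ink stone lengthwise on the rectangle). Set each piece down gently, do not drop or tip any, and leave the water cup and the brush where they are.

Things in the scene. Friction and masses are not known exactly. Their poses are not given: they have to be found in the camera images.
- seal_mid (a point): Carved seal of beige stone, an upright square prism 24 x 24 mm and 46 mm tall, top of the stack, standing loose on the round pot. Point at its centre, 23 mm above its underside; z up its length, x and y square to its sides. About 70 g.
- pot_mid (a point): Closed round white porcelain pot with a flat top and a thin blue line round it, diameter 44 mm, 26 mm tall, second from the top, standing loose on the square box. Point at its centre, 13 mm above its underside; z up its axis. About 60 g.
- box_mid (a point): Closed square wooden box with a flat top, 52 x 52 mm, 30 mm tall, third from the top, standing loose on the ink stone. Point at its centre, 15 mm above its underside; z up, x and y square to its sides. About 80 g.
- stone_mid (a point): Dark slate ink stone, a rectangular slab 120 mm (its x) by 60 mm (its y), 28 mm tall, with a shallow ink well at its +x end; the bottom of the stack, standing loose on the desk top (z = 0). Point at its centre, 14 mm above its underside; z up. Either way round on its rest will do. About 500 g.
- seal_rest: Dark wooden rest lying flat on the desk, a small square 48 x 48 mm, 8 mm thick, fixed to the desk. Origin at the centre of its underside, on the desk top (z = 0): its top face is 8 mm above the origin. z up. Its x and y are square to its sides. For the seal.
- pot_rest: Dark wooden rest lying flat on the desk, a disc of diameter 68 mm, 8 mm thick, fixed to the desk. Origin at the centre of its underside, on the desk top (z = 0): its top face is 8 mm above the origin. z up. For the round pot.
- box_rest: Dark wooden rest lying flat on the desk, a large square 76 x 76 mm, 8 mm thick, fixed to the desk. Origin at the centre of its underside, on the desk top (z = 0): its top face is 8 mm above the origin. z up. Its x and y are square to its sides. For the square box.
- stone_rest: Dark wooden rest lying flat on the desk, a rectangle 144 mm (its x) by 84 mm (its y), 8 mm thick, fixed to the desk. Origin at the centre of its underside, on the desk top (z = 0): its top face is 8 mm above the origin. z up. For the ink stone.
- cup_mid (a point): Bystander: white open porcelain water cup, 68 mm across the rim, 70 mm tall, standing loose on the desk near the robot, left of the middle. Point at its centre, half-way up.
- brush: Bystander: round ink brush with a pale wooden handle, 200 mm long and 10 mm thick, lying loose across the far side of the work area. Origin in the middle of its length, on the desk; x along it, from handle to bristles.

How it is judged:
By the outcome, as a careful person would: the job done as asked, in the order asked, and still so for the second after the job is handed in, with the robot touching nothing.
It also fails if it takes over 141 s, if anything falls off the work surface, if the arm or the gripper's body presses on something with over 40 N, if the wrist force passes 120 N, or if a joint passes its speed limit or range.

## Robot

A 7-joint arm with a two-finger parallel gripper is mounted at the origin on the work surface. World frame = base frame: x ahead of the robot, y to its left, z up, the work surface at z = 0. Lengths are in mm, angles in degrees, forces in N, time in s.
With the tool pointing down it reaches from about 425 to 875 mm from the base axis. Payload 8.4 kg.
Tool frame: the origin (TCP) lies at the very end of the fingers, on their centre line; the grasp point (between the pads) lies 19 mm behind it; z points along the fingers, x is the direction in which the jaws open and shut, and the axes are right-handed (so a half turn about z gives the same grasp; the last joint's range is limited). The gripper opens to 87 mm and grips with 3 to 60 N. Pads are 19 mm wide; open, the fingers measure 117 mm over their backs; the gripper's body (75 mm by 190 mm) begins 51 mm behind the grasp point.
Start: joints at [-5.684, 19.091, 2.286, 83.961, -0.768, 76.965, -3.352], TCP at [649.972, -0.012, 222.546] pointing down, gripper open.
Joint ranges: [-147.57, 147.57], [-21.85, 119.76], [-74.77, 79.35], [14.55, 137.4], [-85.83, 265.84], [4.83, 119.75], [-152.11, 152.11]. Speed limits (degrees/s): [127.2, 127.2, 159.86, 159.86, 180, 180, 180].

## Interface

Orientations are given as [roll, pitch, yaw] about the fixed x, y, z axes, in that order (R = Rz(yaw) Ry(pitch) Rx(roll)).
In Python, from workcell import status, vision, workorder, models gives the robot as it stands.
- The arm moves only by the tool play_rows, never from a script. Its argument "deltas" is a list of rows, each a list of 3 entries, a list of its own where there are three numbers: the shift along the tool's x, y, z in mm, then the turn, a rotation vector about the tool's x, y, z in rad, then the finger opening in mm, from 0 to 87. A call has 1 to 20 rows; each row shifts and turns the commanded pose from where the row before left it, along the tool's axes as they then stand; what a row does not reach is not made up. A row lasts 1/8 s, in which the tool goes at most 62.5 mm and 10.7 degrees, less where a joint would pass 70% of its speed; a pose out of reach is approached as far as the arm can. A call with a gripper value outside its range is refused whole. The fingers move at their own pace and stop on an object; "grip_force" is the grip in N (left out, the last holds). Time passes only in rows, so rows that do not move let the fingers close. It gives the time, the measured TCP pose, the force and the opening at its end, in the units of the state.
- status.get_obs(): the state, without advancing time (a new reading comes with each control period).
- vision.grab_frame(name): name is "scene" or "side" or "wrist"; returns the picture (384x512x3 uint8, red, green, blue); there is no depth.
- vision.calibration(name): a dict with "mtx" (3x3 intrinsics, pixels), "R" (3x3) and "t" (3): a world point X has camera coordinates R X + t. Camera axes: x right, y down, z forward; pixel columns grow to the right and rows downward; lengths in mm; the calibration is good to about 2 mm. A picture is of the moment at which its call begins: read the wrist's pose just before it. calibration takes no time and is no camera call; for the wrist camera it gives the pose at the moment of the call.
- workorder.close_job(): hands the job in, once; it reports no verdict.
Trained networks look in the newest picture that a camera, given by its name, has taken for a name from the list of things; names that differ only in an ending like _2 or _b are one class to them, and where a whole thing is asked for, a point or a joint stands for the part that bears it (a point fixed in the world has none). Each returns a list of dicts, best first, with "p" (0 to 1); they miss things now and then, are a little off and sometimes report something else, mostly with a low value. They report only what shows in the picture. A call takes as long as a camera call.
- models.boxes_of(camera, target): "rect" ([centre column, centre row, width, height] in pixels, round what is visible of it).
- models.masks_of(camera, target): "mask" (384x512 bool, what is visible of it) and "rect" ([centre column, centre row, width, height] in pixels, round what is visible of it).
The state is a dict: "t": time; "joint_positions": joint angles; "joint_vel": joint speeds; "effort": joint torques, N m; "eef_pos": TCP position; "ee_rot": TCP orientation; "wrist_force": force on the tool from outside, world axes, zero at the start; "ft_torque": the same for the moment, N m; "width": finger opening in mm.
Only numpy, scipy, OpenCV 4.12 (cv2) and the standard library are available. Lean on these libraries where they do the work, as an engineer would, in place of code of your own. Each camera call takes 0.05 s, during which the arm holds its last target. There are 200 camera calls.

## Working session

There is one attempt and no reset: what is moved stays moved. The work goes in short steps, Python scripts to look and compute and a tool call to move; the robot and the scene stay as the last step left them, time stands still between calls to the robot, and variables do not carry over. Pictures are saved under pics/ and viewed, about 12 in all and at most 16, crops included, and the job is handed in when it is done.

Besides the shell and the picture viewer there is one more tool, called after "Request:" by a JSON object that holds its "op" and its "data", one argument or row to a line. play_rows: Moves the arm, as the interface text tells. Its arguments: {"type":"object","properties":{"deltas":{"type":"array"},"grip_force":{"type":"number"}},"required":["deltas"]}

```bash
mkdir -p pics; ls
python3 - <<'E'
from workcell import status, vision, models
import cv2,numpy as np
o=status.get_obs();print(o)
for c in("scene","side","wrist"):
    cv2.imwrite(f"pics/{c}0.png",vision.grab_frame(c)[:,:,::-1]); k=vision.calibration(c);print(c,{a:np.round(b,3).tolist() for a,b in k.items()})
E
```

```text
pics
{'t': 0.0, 'joint_positions': array([-5.68448279, 19.13037923,  2.28543286, 84.01118898, -0.767583  ,
       76.9642354 , -3.35227858]), 'joint_vel': array([-0.0933458 , -0.059131  , -0.05079638, -0.04491812,  0.05664369,
        0.08738695, -0.02034741]), 'effort': array([ 1.06989024e-03, -6.56351209e+01,  1.33598529e+00, -4.03798449e+01,
       -5.97442500e-02,  4.47441044e-02,  1.62792835e-04]), 'eef_pos': array([ 6.49537777e+02, -3.09840127e-02,  2.21673918e+02]), 'ee_rot': array([ 1.79993431e+02,  9.03207865e-02, -1.47239461e-03]), 'wrist_force': array([ 0.22145496, -0.24863414, -0.62245754]), 'ft_torque': array([-0.03075658, -0.02093536,  0.02737245]), 'width': 87.29731948659659}
scene {'mtx': [[408.806, 0.0, 248.743], [0.0, 408.806, 189.515], [0.0, 0.0, 1.0]], 'R': [[0.88, 0.475, 0.007], [0.379, -0.693, -0.613], [-0.286, 0.542, -0.79]], 't': [-501.473, -158.505, 1251.799]}
side {'mtx': [[375.677, 0.0, 259.079], [0.0, 375.677, 191.876], [0.0, 0.0, 1.0]], 'R': [[-0.967, -0.256, -0.016], [-0.183, 0.735, -0.653], [0.179, -0.628, -0.757]], 't': [537.932, 172.827, 917.522]}
wrist {'mtx': [[277.084, 0.0, 248.04], [0.0, 277.084, 189.12], [0.0, 0.0, 1.0]], 'R': [[1.0, -0.0, -0.001], [0.0, -0.955, 0.297], [-0.001, -0.297, -0.955]], 't': [-649.776, -37.421, 391.887]}
```

Run:
```python
import cv2,numpy as np
a=[cv2.imread(f"pics/{c}0.png") for c in("scene","side","wrist")]
cv2.imwrite("pics/s1.png",cv2.resize(a[0],(800,600)));cv2.imwrite("pics/s2.png",cv2.resize(a[1],(800,600)));cv2.imwrite("pics/s3.png",cv2.resize(a[2],(800,600)))
```

```text
(no output)
```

View pics/s1.png

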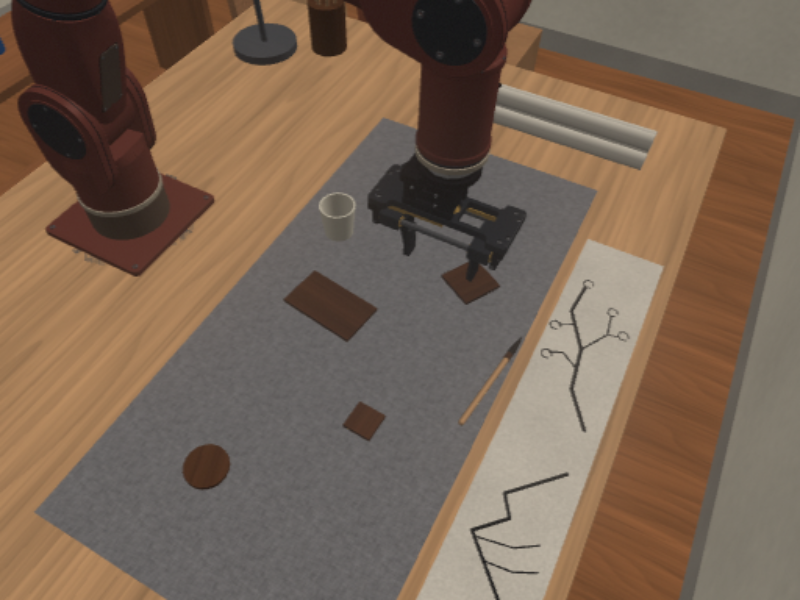

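View pics/s2.png

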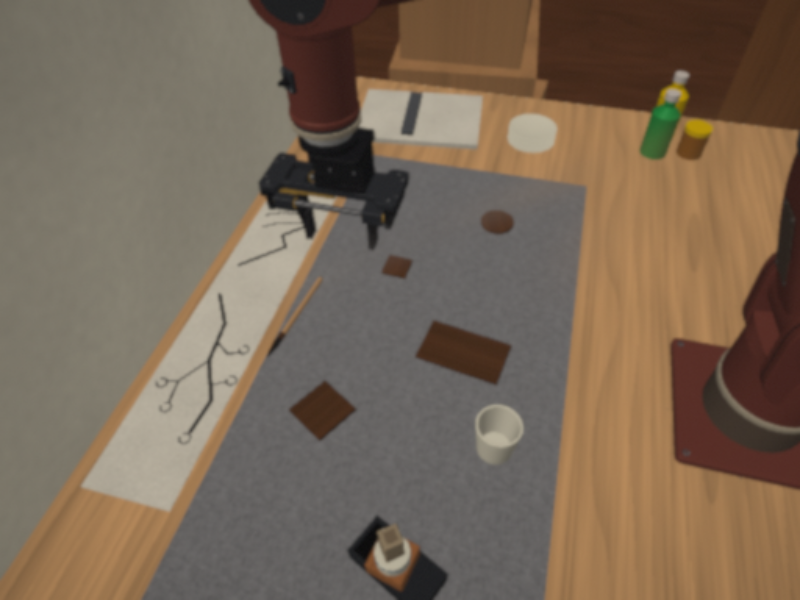

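View pics/s3.png

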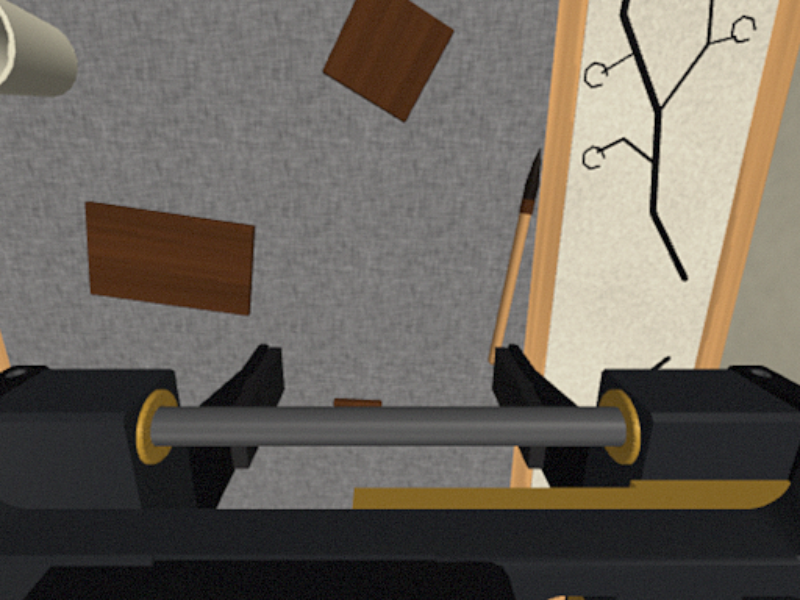

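Scene: rests at (330,305) stone, (470,282) box, (364,420) seal, (207,466) pot. The side view shows the stack at (395,560). The wrist view shows the stone and box rests. I'll fit prism silhouettes to the masks.

```bash
cat > h.py <<'E'
from workcell import status, vision, models
import cv2,numpy as np
from scipy.optimize import minimize
S=4
def prism(w,h):  # h=0 -> disc
    if h==0:
        a=np.linspace(0,2*np.pi,48,endpoint=False); return w/2*np.c_[np.cos(a),np.sin(a)]
    return np.array([[w,h],[-w,h],[-w,-h],[w,-h]])/2.
D=dict(seal_mid=(24,24,46),pot_mid=(44,0,26),box_mid=(52,52,30),stone_mid=(120,60,28),seal_rest=(48,48,8),pot_rest=(68,0,8),box_rest=(76,76,8),stone_rest=(144,84,8))
def proj(K,X): 
    p=(K["R"]@X.T).T+K["t"]; p=p@np.array(K["mtx"]).T; return p[:,:2]/p[:,2:]
def back(K,uv,z):
    R=np.array(K["R"]);d=R.T@np.linalg.inv(K["mtx"])@np.array([*uv,1.]);c=-R.T@np.array(K["t"]); return (c+d*(z-c[2])/d[2])[:2]
def get(cam,name):
    K=vision.calibration(cam)
    vision.grab_frame(cam); m=models.masks_of(cam,name)
    return None if not m else (K,m[0]["mask"].astype(np.uint8),m[0]["p"])
def sil(K,name,x,y,yaw,z0):
    w,h,t=D[name];P=prism(w,h);c,s=np.cos(yaw),np.sin(yaw);P=P@np.array([[c,s],[-s,c]])+[x,y]
    X=np.vstack([np.c_[P,np.full(len(P),z)] for z in(z0,z0+t)])
    q=cv2.convexHull(proj(K,X).astype(np.float32))[:,0]
    im=np.zeros((384,512),np.uint8);cv2.fillConvexPoly(im,np.round(q*16).astype(np.int32),255,cv2.LINE_AA,4); return im/255.
def fit(obs,name,z0):
    w,h,t=D[name]
    K,m,_=obs[0]; v,u=np.nonzero(m); x,y=back(K,(u.mean(),v.mean()),z0+t/2)
    def f(p,ob=obs):
        l=0
        for K,m,_ in ob:
            s=sil(K,name,p[0],p[1],p[2]/30,z0); l+=1-np.minimum(s,m).sum()/np.maximum(s,m).sum()
        return l/len(ob)
    best=None
    for a in ([0] if h==0 else np.arange(0,180 if w!=h else 90,22.5)):
        r=minimize(f,[x,y,np.radians(a)*30],method="Nelder-Mead",options=dict(initial_simplex=np.array([[x,y,np.radians(a)*30]]+[[x+8*(i==0),y+8*(i==1),np.radians(a)*30+6*(i==2)] for i in range(3)])))
        if best is None or r.fun<best.fun: best=r
    return best.x[0],best.x[1],np.degrees(best.x[2]/30),1-best.fun
E
python3 - <<'E'
from h import *
for n,z in [("seal_rest",0),("pot_rest",0),("box_rest",0),("stone_rest",0),("seal_mid",84),("pot_mid",58),("box_mid",28),("stone_mid",0)]:
    al=[]
    for c in(("scene","side") if "rest" in n else ("side",)):
        o=get(c,n)
        if o is None: print(n,c,"none");continue
        al.append(o);print(n,c,round(o[2],2),o[1].sum(),np.round(fit([o],n,z),2))
    if len(al)>1: print("   both",np.round(fit(al,n,z),2))
print(status.get_obs()["t"])
E
```

```text
seal_rest scene 0.69 389 [ 617.56 -168.4    -1.64    0.85]
seal_rest side 0.51 196 [ 618.22 -170.74    6.86    0.76]
   both [ 616.82 -168.74   90.95    0.8 ]
pot_rest scene 0.59 695 [ 451.54 -343.06    5.46    0.9 ]
pot_rest side 0.51 267 [ 451.53 -340.56   15.87    0.85]
   both [ 451.52 -341.4    -0.97    0.87]
box_rest scene 0.67 514 [646.27 163.04  63.5    0.74]
box_rest side 0.96 881 [649.42 163.43  60.22   0.9 ]
   both [648.75 163.43  59.44   0.82]
stone_rest scene 0.73 1411 [454.05  -3.38  -8.53   0.94]
stone_rest side 0.9 1470 [454.83  -1.91  -7.74   0.91]
   both [454.03  -2.89  -8.12   0.92]
seal_mid side 0.65 297 [474.34 366.77  28.77   0.84]
pot_mid side 0.65 288 [472.73 366.95  10.74   0.49]
box_mid side 0.72 365 [4.7402e+02 3.6628e+02 8.0180e+01 3.7000e-01]
stone_mid side 0.7 885 [437.23 415.07  65.1    0.5 ]
1.35
```

Request:
{"op": "play_rows", "data": {
  "deltas": [
    [[-8,-15,-2],[0,0,0],87],
    [[-15,-28,-2],[0,0,0],87],
    [[-15,-28,-2],[0,0,0],87],
    [[-15,-28,-2],[0,0,0],87],
    [[-15,-28,-2],[0,0,0],87],
    [[-15,-28,-2],[0,0,0],87],
    [[-15,-28,-2],[0,0,0],87],
    [[-15,-28,-2],[0,0,0],87],
    [[-15,-28,-2],[0,0,0],87],
    [[-15,-28,-2],[0,0,0],87],
    [[-15,-28,-2],[0,0,0],87],
    [[-15,-28,-2],[0,0,0],87],
    [[-8,-15,-2],[0,0,0],87],
    [[0,0,0],[0,0,0],87],
    [[0,0,0],[0,0,0],87]
  ]
}}

```text
t: 3.22
eef_pos: [469.7, 336.7, 248.5]
ee_rot: [180.0, -0.0, -0.1]
wrist_force: [-0.1, 0.6, 0.7]
width: 86.8
```

Run:
```python
from h import *
o=status.get_obs();print(o["eef_pos"],o["ee_rot"],o["joint_positions"])
cv2.imwrite("pics/w1.png",cv2.resize(vision.grab_frame("wrist"),(800,600))[:,:,::-1])
cv2.imwrite("pics/sc1.png",cv2.resize(vision.grab_frame("scene"),(800,600))[:,:,::-1])
for n,z in [("seal_rest",0),("pot_rest",0),("box_rest",0),("stone_rest",0),("seal_mid",84),("pot_mid",58),("box_mid",28),("stone_mid",0)]:
    for c in(("scene",) if "rest" in n else ("side","wrist","scene")):
        q=get(c,n)
        if q is None: print(n,c,"none");continue
        print(n,c,round(q[2],2),q[1].sum(),np.round(fit([q],n,z),2))
```

```text
[469.72902466 336.69503962 248.46258953] [ 1.79957113e+02 -1.36426108e-02 -8.83977314e-02] [-30.28140081  10.62472974 -11.26119755  91.60298148   2.15162215
  77.99871114 -41.89100587]
seal_rest scene 0.79 383 [ 616.87 -169.57   84.18    0.84]
pot_rest scene 0.86 709 [ 451.05 -343.      5.88    0.91]
box_rest scene 0.96 555 [648.83 167.68  61.32   0.8 ]
stone_rest scene 0.69 1346 [452.55  -2.6   -8.92   0.9 ]
seal_mid side 0.7 286 [474.69 366.05  30.12   0.81]
seal_mid wrist 0.77 687 [476.13 364.25  36.69   0.9 ]
seal_mid scene 0.71 126 [471.41 367.27  22.48   0.71]
pot_mid side 0.82 244 [4.7460e+02 3.6562e+02 8.7200e+00 4.2000e-01]
pot_mid wrist 0.62 475 [4.7496e+02 3.6613e+02 2.1000e+01 3.9000e-01]
pot_mid scene none
box_mid side 0.89 282 [ 4.7485e+02  3.6310e+02 -1.2400e+01  2.9000e-01]
box_mid wrist 0.69 466 [4.7603e+02 3.6227e+02 7.7280e+01 2.5000e-01]
box_mid scene none
stone_mid side 0.61 961 [436.51 413.37  65.89   0.48]
stone_mid wrist 0.7 2233 [472.41 359.71 155.38   0.55]
stone_mid scene 0.93 500 [468.53 362.26 -23.36   0.61]
```

View pics/w1.png

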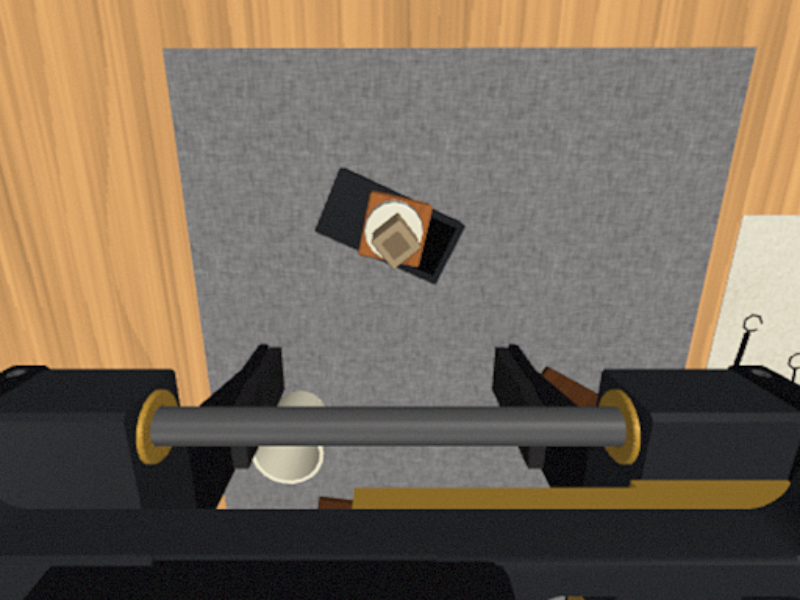

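The stack is at about (475,365): seal yaw about 34°, box about -12°, stone about -23°, with its well toward +x. I'll look closer with the jaws aligned to the seal.

Request:
{"op": "play_rows", "data": {
  "deltas": [
    [[7,1,15],[0,0,0],60],
    [[7,1,20],[0,0,0],60],
    [[7,1,20],[0,0,0],60],
    [[7,1,20],[0,0,0],60],
    [[0,0,0],[0,0,-0.118],60],
    [[0,0,0],[0,0,-0.118],60],
    [[0,0,0],[0,0,-0.118],60],
    [[0,0,0],[0,0,-0.118],60],
    [[0,0,0],[0,0,-0.118],60],
    [[0,0,0],[0,0,0],60],
    [[0,0,0],[0,0,0],60]
  ]
}}

```text
t: 6.3
eef_pos: [497.0, 333.8, 173.0]
ee_rot: [-180.0, 0.0, 33.6]
wrist_force: [0.3, -0.5, 0.0]
width: 60.2
```

```bash
cat >> h.py <<'E'
def shift(o,x,y,z):
    "tool-axis shift from measured TCP to a world TCP target, tool down"
    a=np.radians(o["ee_rot"][2]);dx,dy=x-o["eef_pos"][0],y-o["eef_pos"][1]
    return np.round([np.cos(a)*dx+np.sin(a)*dy, np.sin(a)*dx-np.cos(a)*dy, o["eef_pos"][2]-z],1)
def crop(cam,uv,r,fn,s=8):
    im=vision.grab_frame(cam)[:,:,::-1];u,v=map(int,uv);c=im[max(v-r,0):v+r,max(u-r,0):u+r]
    cv2.imwrite(fn,cv2.resize(c,None,fx=s,fy=s,interpolation=cv2.INTER_CUBIC))
E
python3 - <<'E'
from h import *
o=status.get_obs();print(o["eef_pos"],o["ee_rot"])
for i in range(2):
  q=get("wrist","seal_mid");print(q[2],np.round(fit([q],"seal_mid",84),2))
K=q[0];v,u=np.nonzero(q[1]);print(u.mean(),v.mean());crop("wrist",(u.mean(),v.mean()),45,"pics/w2.png")
print(u.mean()-45,v.mean()-45)
E
```

```text
[497.03804972 333.82396322 172.95068077] [-1.79996047e+02  3.38201615e-02  3.36464203e+01]Traceback (most recent call last):
  File "<stdin>", line 4, in <module>
TypeError: 'NoneType' object is not subscriptable
```

Run:
```python
from h import *
for i in range(3):
  q=get("wrist","seal_mid")
  if q: print(q[2],np.round(fit([q],"seal_mid",84),2),q[1].sum())
K=vision.calibration("wrist");u,v=proj(K,np.array([[475.5,365.5,130.]]))[0]
crop("wrist",(u,v),45,"pics/w2.png");print(int(u)-45,int(v)-45)
```

```text
0.67 [475.44 365.38  42.41   0.85] 1110
0.8 [475.52 364.93  40.08   0.91] 1184
0.91 [475.56 365.02  40.21   0.86] 1129
203 116
```

View pics/w2.png

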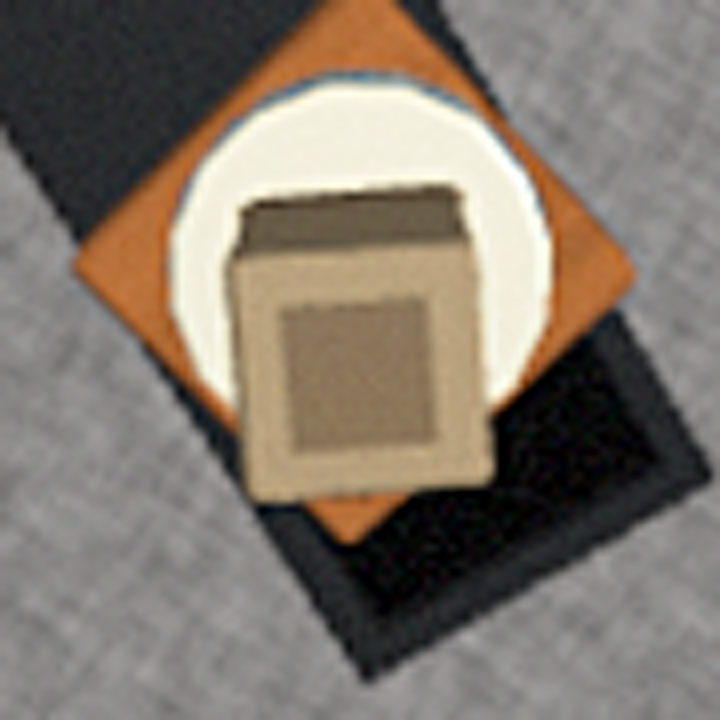

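Run:
```python
from h import *
K=vision.calibration("wrist")
B=lambda pts,z:np.array([back(K,(203+(p[0]+.5)/8-.5,116+(p[1]+.5)/8-.5),z) for p in pts])
s=B([(232,262),(475,240),(495,480),(250,500)],130);print(s.round(1),s.mean(0))
for i in range(4):
    d=s[(i+1)%4]-s[i];print(np.degrees(np.arctan2(d[1],d[0]))%90,np.hypot(*d))
b=B([(78,265),(350,545),(635,270)],58);print("box",b.round(1),(b[0]+b[2])/2);
for d in(b[1]-b[0],b[2]-b[1]):print(np.degrees(np.arctan2(d[1],d[0]))%90,np.hypot(*d))
c=B([(370,683),(712,470),(0,130)],28);print("stone",c.round(1))
for d in(c[1]-c[0],c[2]-c[0]):print(np.degrees(np.arctan2(d[1],d[0])),np.hypot(*d))
p=B([(172,265),(552,265),(362,80)],84);print("pot",(p[0]+p[1])/2,np.hypot(*(p[0]-p[1])))
o=status.get_obs();print(o["eef_pos"],o["ee_rot"])
```

```text
[[459.6 367.2]
 [477.2 381.5]
 [491.9 363.6]
 [473.5 348.9]] [475.55424738 365.2795014 ]
38.95970547102941 22.702837724949404
39.40197323700998 23.110661332867483
38.610904761148475 23.629470249370296
37.09474499293249 22.978295583165533
box [[446.4 344.3]
 [495.1 332.8]
 [505.  382.8]] [475.68679415 363.534366  ]
76.7508571399278 50.0866781680018
78.86138582419612 50.87836946542109
stone [[514.  309.5]
 [536.7 363.6]
 [427.2 348. ]]
67.27156677823929 58.70768443397704
156.04577945179543 94.97334057908898
pot [473.8169704  367.61155748] 43.31961230528507
[496.98157454 334.00066484 173.59128047] [-1.79999826e+02 -1.01699405e-03  3.37889836e+01]
```

Request:
{"op": "play_rows", "data": {
  "deltas": [
    [[0,0,0],[0,0,-0.082],60],
    [[0.6,-9,0],[0,0,0],60],
    [[1,-14,0],[0,0,0],60],
    [[1,-15,0],[0,0,0],60],
    [[0,0,12],[0,0,0],60],
    [[0,0,15],[0,0,0],60],
    [[0,0,15],[0,0,0],60],
    [[0,0,15],[0,0,0],60],
    [[0,0,15],[0,0,0],60],
    [[0,0,8],[0,0,0],60],
    [[0,0,0],[0,0,0],60],
    [[0,0,0],[0,0,0],60]
  ]
}}

```text
t: 8.25
eef_pos: [475.7, 365.6, 94.1]
ee_rot: [-180.0, -0.0, 38.5]
wrist_force: [-0.7, 0.3, 0.4]
width: 59.6
```

Good. Close gently (gradually), then lift.

Request:
{"op": "play_rows", "data": {
  "deltas": [
    [[0,0,0],[0,0,0],40],
    [[0,0,0],[0,0,0],32],
    [[0,0,0],[0,0,0],30],
    [[0,0,0],[0,0,0],28],
    [[0,0,0],[0,0,0],26],
    [[0,0,0],[0,0,0],25],
    [[0,0,0],[0,0,0],22],
    [[0,0,0],[0,0,0],15],
    [[0,0,0],[0,0,0],15]
  ],
  "grip_force": 12
}}

```text
t: 9.38
eef_pos: [475.3, 365.3, 93.5]
ee_rot: [-180.0, 0.0, 38.5]
wrist_force: [0.1, -0.3, 0.1]
width: 24.0
```

Request:
{"op": "play_rows", "data": {
  "deltas": [
    [[0,0,-3],[0,0,0],15],
    [[0,0,-8],[0,0,0],15],
    [[0,0,-12],[0,0,0],15],
    [[0,0,-16],[0,0,0],15],
    [[0,0,-16],[0,0,0],15],
    [[0,0,-16],[0,0,0.06],15],
    [[0,0,-16],[0,0,0.12],15],
    [[0,0,-12],[0,0,0.14],15],
    [[0,0,-8],[0,0,0.14],15],
    [[0,0,0],[0,0,0.13],15],
    [[0,0,0],[0,0,0.082],15],
    [[0,0,0],[0,0,0],15]
  ]
}}

```text
t: 10.88
eef_pos: [475.4, 365.5, 201.5]
ee_rot: [-180.0, -0.0, 0.0]
wrist_force: [-0.1, -0.8, -0.3]
width: 23.8
```

Request:
{"op": "play_rows", "data": {
  "deltas": [
    [[2,8,0],[0,0,0],15],
    [[4,16,0],[0,0,0],15],
    [[6,24,0],[0,0,0],15],
    [[8,32,0],[0,0,0],15],
    [[8,34,0],[0,0,0],15],
    [[8,34,0],[0,0,0],15],
    [[8,34,0],[0,0,0],15],
    [[9,36,0],[0,0,0],15],
    [[9,36,0],[0,0,0],15],
    [[9,36,0],[0,0,0],15],
    [[9,36,0],[0,0,0],15],
    [[9,36,0],[0,0,0],15],
    [[9,36,0],[0,0,0],15],
    [[9,36,0],[0,0,0],15],
    [[8,34,0],[0,0,0],15],
    [[8,34,0],[0,0,0],15],
    [[7,30,3],[0,0,0],15],
    [[6,24,6],[0,0,0],15],
    [[4,16,8],[0,0,0],15],
    [[2,8,5],[0,0,0],15]
  ]
}}

```text
t: 13.38
eef_pos: [616.7, -215.9, 177.8]
ee_rot: [-180.0, 0.1, -0.1]
wrist_force: [-0.6, 0.0, -0.1]
width: 23.8
```

Request:
{"op": "play_rows", "data": {
  "deltas": [
    [[0,0,0],[0,0,0],15],
    [[0,0,0],[0,0,0],15]
  ]
}}

```text
t: 13.62
eef_pos: [617.5, -213.5, 178.8]
ee_rot: [-180.0, -0.0, 0.1]
wrist_force: [0.5, -0.3, -0.1]
width: 24.0
```

Run:
```python
from h import *
o=status.get_obs();print(o["eef_pos"],o["ee_rot"],o["width"])
q=get("wrist","seal_rest")
if q: print(q[2],np.round(fit([q],"seal_rest",0),2),q[1].sum())
K=vision.calibration("wrist");u,v=proj(K,np.array([[617,-169,8.]]))[0];print(u,v)
crop("wrist",(u,v),48,"pics/w3.png");print(int(u)-48,int(v)-48)
q=get("wrist","seal_mid")
if q: v,u=np.nonzero(q[1]); print("seal",u.mean(),v.mean(),u.min(),u.max())
```

```text
[ 617.54263939 -213.53567202  178.7924531 ] [-1.79970434e+02 -1.39200144e-02  7.77299367e-02] 24.022141798828805
0.93 [ 619.05 -170.     87.83    0.93] 1658
247.12794005286665 134.6900884394758
199 86
seal 248.50197238658777 236.72090729783037 226 271
```

View pics/w3.png

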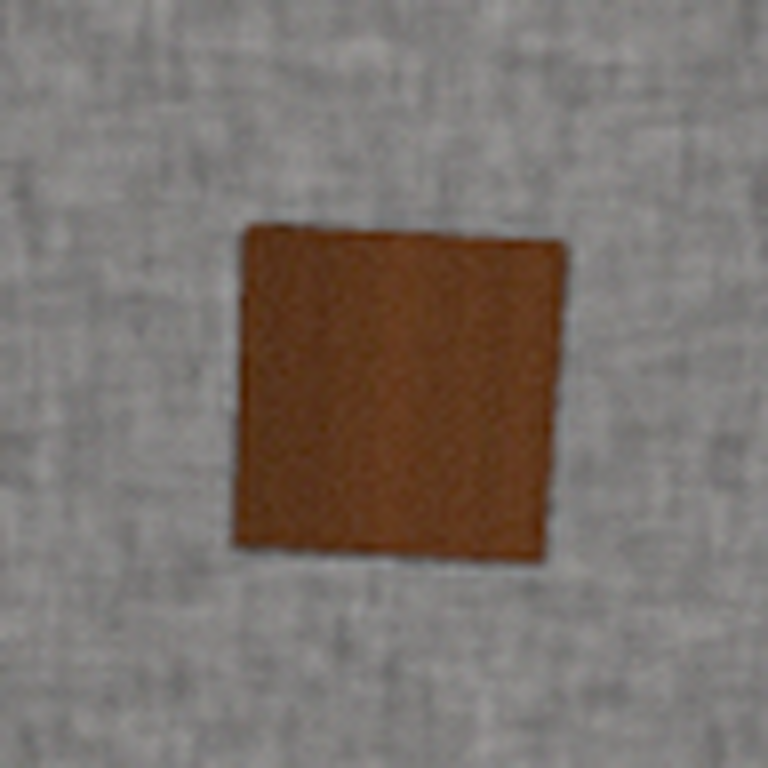

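Rest is crisp at crop corners (245,228),(565,240),(545,560),(235,548). I'll add a colour-mask fit for the rests.

```bash
cat >> h.py <<'E'
def cfit(name,x,y,z0,cam="wrist",r=75,sel=lambda h,s,v:(s>110)):
    "colour-segmented fit near an expected place"
    K=vision.calibration(cam);im=vision.grab_frame(cam)
    h,s,v=[a.astype(int) for a in cv2.split(cv2.cvtColor(cv2.GaussianBlur(im,(3,3),0),cv2.COLOR_RGB2HSV))]
    m=(sel(h,s,v)).astype(np.uint8);u,w=proj(K,np.array([[x,y,z0+D[name][2]]]))[0].astype(int)
    n,lab,st,ce=cv2.connectedComponentsWithStats(m)
    l=lab[w,u]
    if l==0: return None
    m=(lab==l).astype(np.uint8)
    cnt=cv2.findContours(m,cv2.RETR_EXTERNAL,cv2.CHAIN_APPROX_NONE)[0];cv2.drawContours(m,cnt,-1,1,-1)
    return (K,m,1.)
E
python3 - <<'E'
from h import *
q=cfit("seal_rest",618,-169,0);print(q[1].sum(),np.round(fit([q],"seal_rest",0),2))
B=lambda pts,z:np.array([back(q[0],(199+(p[0]+.5)/8-.5,86+(p[1]+.5)/8-.5),z) for p in pts])
print(B([(245,228),(565,240),(545,560),(235,548)],8).mean(0))
o=status.get_obs();print(o["eef_pos"],o["ee_rot"])
E
```

```text
1557 [ 617.55 -169.85   -4.42    0.88]
[ 618.21223875 -170.15630401]
[ 617.47199236 -214.24016097  178.79949325] [-1.79995827e+02 -1.88596941e-02  3.20049241e-02]
```

Request:
{"op": "play_rows", "data": {
  "deltas": [
    [[0,0,0],[0,0,0.04],15],
    [[-0.2,-8,5],[0,0,0],15],
    [[-0.3,-14,15],[0,0,0],15],
    [[-0.3,-14,20],[0,0,0],15],
    [[-0.2,-8,20],[0,0,0],15],
    [[0,0,20],[0,0,0],15],
    [[0,0,20],[0,0,0],15],
    [[0,0,20],[0,0,0],15],
    [[0,0,15],[0,0,0],15],
    [[0,0,10],[0,0,0],15],
    [[0,0,6],[0,0,0],15],
    [[0,0,4],[0,0,0],15],
    [[0,0,0],[0,0,0],15],
    [[0,0,0],[0,0,0],15]
  ]
}}

```text
t: 15.68
eef_pos: [618.4, -170.7, 24.0]
ee_rot: [180.0, -0.0, -2.3]
wrist_force: [-0.5, -0.7, -1.1]
width: 24.0
```

Request:
{"op": "play_rows", "data": {
  "deltas": [
    [[0,-0.6,2.5],[0,0,0],15],
    [[0,0,1.5],[0,0,0],15],
    [[0,0,1],[0,0,0],15],
    [[0,0,0.6],[0,0,0],15],
    [[0,0,0],[0,0,0],15]
  ]
}}

```text
t: 16.3
eef_pos: [618.1, -170.1, 17.9]
ee_rot: [-180.0, 0.0, -2.3]
wrist_force: [-0.5, 0.1, -0.7]
width: 23.9
```

Request:
{"op": "play_rows", "data": {
  "deltas": [
    [[0,0,0.5],[0,0,0],15],
    [[0,0,0],[0,0,0],15]
  ]
}}

```text
t: 16.55
eef_pos: [618.2, -170.0, 17.6]
ee_rot: [180.0, -0.0, -2.3]
wrist_force: [-0.4, 0.5, 0.3]
width: 24.1
```

Request:
{"op": "play_rows", "data": {
  "deltas": [
    [[0,0,0.5],[0,0,0],15],
    [[0,0,0],[0,0,0],15]
  ]
}}

```text
t: 16.8
eef_pos: [618.2, -170.1, 17.5]
ee_rot: [-180.0, -0.0, -2.3]
wrist_force: [-2.5, 0.3, 5.9]
width: 23.8
```

Contact. Release, lift, back off to look.

Request:
{"op": "play_rows", "data": {
  "deltas": [
    [[0,0,-0.3],[0,0,0],25],
    [[0,0,0],[0,0,0],27],
    [[0,0,0],[0,0,0],32],
    [[0,0,0],[0,0,0],50],
    [[0,0,0],[0,0,0],60],
    [[0,0,-5],[0,0,0],60],
    [[0,0,-20],[0,0,0],60],
    [[0,0,-30],[0,0,0],60],
    [[0,0,-35],[0,0,0],60],
    [[0,15,-35],[0,0,0],60],
    [[0,25,-20],[0,0,0],60],
    [[0,15,0],[0,0,0],60],
    [[0,0,0],[0,0,0],60],
    [[0,0,0],[0,0,0],60]
  ]
}}

```text
t: 18.55
eef_pos: [615.5, -223.6, 161.0]
ee_rot: [-179.9, 0.1, -2.2]
wrist_force: [0.6, 0.7, -1.2]
width: 60.1
```

Run:
```python
from h import *
o=status.get_obs();print(o["eef_pos"],o["ee_rot"])
for n,z in(("seal_mid",8),("seal_rest",0)):
  q=get("wrist",n)
  if q: print(n,q[2],np.round(fit([q],n,z),2),q[1].sum())
K=vision.calibration("wrist");u,v=proj(K,np.array([[618,-170,8.]]))[0]
crop("wrist",(u,v),45,"pics/w4.png");print(int(u)-45,int(v)-45)
```

```text
[ 615.53902739 -223.62182699  161.01341488] [-1.79933860e+02  1.08026112e-01 -2.24088052e+00]
seal_mid 0.58 [ 618.51 -171.17   -2.81    0.88] 681
seal_rest 0.55 [ 6.1895e+02 -1.7025e+02  8.5300e+01  6.0000e-01] 1201
202 82
```

View pics/w4.png

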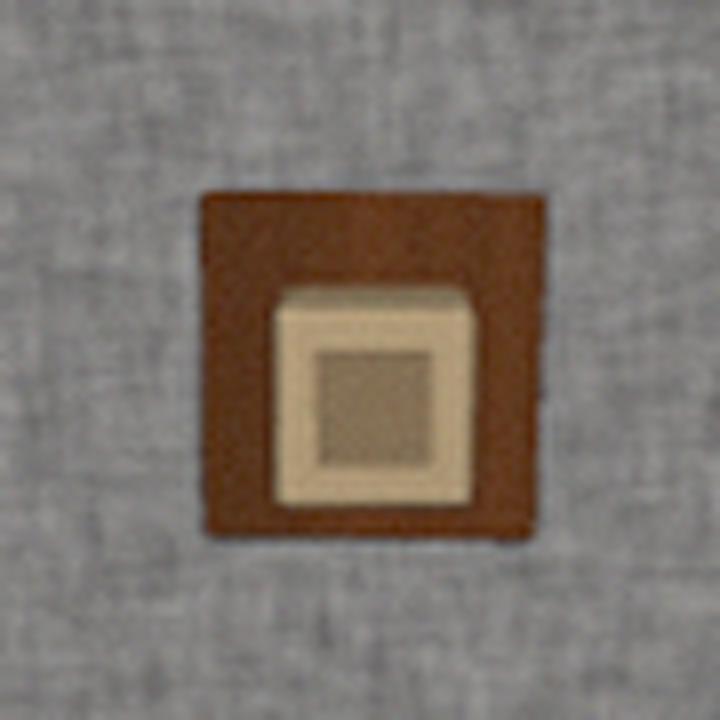

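Run:
```python
from h import *
K=vision.calibration("wrist")
B=lambda pts,z:np.array([back(K,(202+(p[0]+.5)/8-.5,82+(p[1]+.5)/8-.5),z) for p in pts])
for p,z in(([(203,193),(545,193),(538,538),(210,535)],8),([(277,305),(475,303),(470,505),(277,505)],54)):
    b=B(p,z);print(b.mean(0),[np.degrees(np.arctan2(*(b[(i+1)%4]-b[i])[::-1])).round(1) for i in range(4)],[np.hypot(*(b[(i+1)%4]-b[i])).round(1) for i in range(4)])
```

```text
[ 618.73202901 -169.96524372] [np.float64(-2.2), np.float64(-92.1), np.float64(177.2), np.float64(87.7)] [np.float64(46.8), np.float64(47.3), np.float64(46.9), np.float64(46.8)]
[ 618.7809083  -170.50921324] [np.float64(-1.7), np.float64(-92.9), np.float64(177.8), np.float64(87.0)] [np.float64(23.5), np.float64(23.9), np.float64(23.5), np.float64(23.7)]
```

Seal sits 0.5 mm off centre and is square. Going back for the pot.

Request:
{"op": "play_rows", "data": {
  "deltas": [
    [[-2,-8,-10],[0,0,-0.038],75],
    [[-5,-18,-10],[0,0,0],75],
    [[-7,-28,-5],[0,0,0],75],
    [[-9,-34,0],[0,0,0],75],
    [[-9,-34,0],[0,0,0],75],
    [[-9,-34,0],[0,0,0],75],
    [[-9,-34,0],[0,0,0],75],
    [[-9,-34,0],[0,0,0],75],
    [[-9,-34,0],[0,0,0],75],
    [[-9,-34,0],[0,0,0],75],
    [[-9,-34,0],[0,0,0],75],
    [[-9,-34,0],[0,0,0],75],
    [[-9,-34,0],[0,0,0],75],
    [[-9,-34,0],[0,0,0],75],
    [[-9,-34,0],[0,0,0],75],
    [[-8,-30,5],[0,0,0],75],
    [[-7,-26,5],[0,0,0],75],
    [[-4,-18,5],[0,0,0],75],
    [[0,0,0],[0,0,0],75],
    [[0,0,0],[0,0,0],75]
  ]
}}

```text
t: 21.3
eef_pos: [476.8, 310.3, 172.5]
ee_rot: [180.0, -0.0, -0.2]
wrist_force: [-0.2, 0.1, 1.0]
width: 74.9
```

Run:
```python
from h import *
o=status.get_obs();print(o["eef_pos"],o["ee_rot"])
for n,z in(("pot_mid",58),("box_mid",28),("stone_mid",0)):
  q=get("wrist",n)
  if q: print(n,q[2],np.round(fit([q],n,z),2),q[1].sum())
q=cfit("pot_mid",473.5,367,58,sel=lambda h,s,v:(s<45)&(v>170));print(q and (q[1].sum(),np.round(fit([q],"pot_mid",58),2)))
K=vision.calibration("wrist");u,v=proj(K,np.array([[474,366,58.]]))[0]
crop("wrist",(u,v),50,"pics/w5.png");print(int(u)-50,int(v)-50)
print(shift(status.get_obs(),474,367.5,61))
```

```text
[476.78150668 310.30356191 172.54131906] [ 1.79969833e+02 -2.49352060e-02 -1.76166941e-01]
stone_mid 0.92 [472.01 359.9  155.19   0.51] 3258
(np.uint64(1825), array([474.51, 366.08,   8.49,   0.89]))
194 80
[ -2.6 -56.5 111.3]
```

View pics/w5.png

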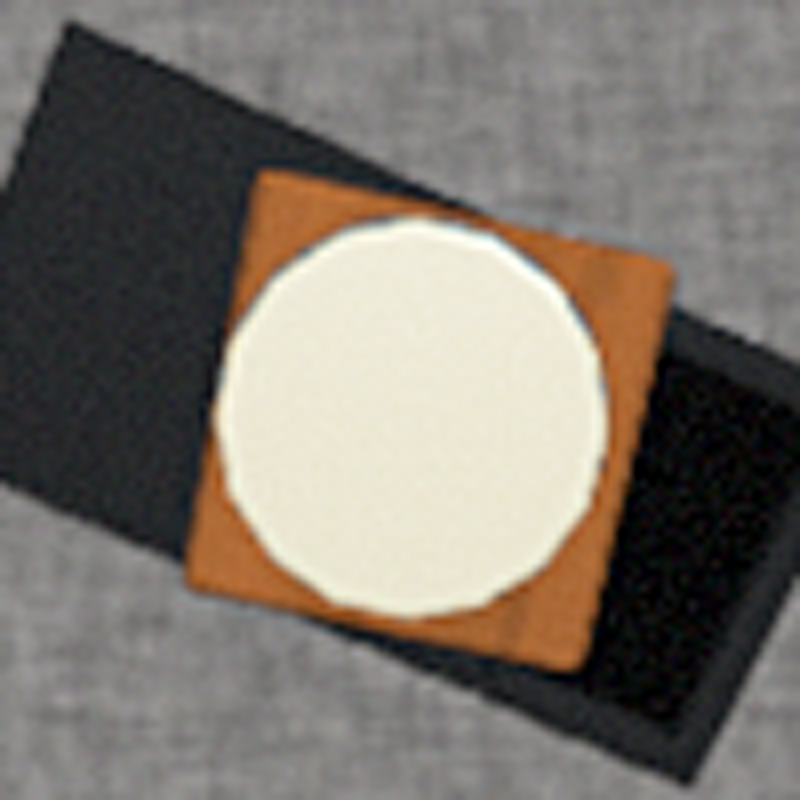

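Run:
```python
from h import *
K=vision.calibration("wrist")
B=lambda pts,z:np.array([back(K,(194+(p[0]+.5)/8-.5,80+(p[1]+.5)/8-.5),z) for p in pts])
p=B([(218,415),(605,415),(411,220),(411,615)],84);print("pot",p.mean(0),p.round(1).tolist())
b=B([(262,172),(673,268),(583,670),(187,583)],58);print("box",b.mean(0),[np.degrees(np.arctan2(*(b[(i+1)%4]-b[i])[::-1])).round(1) for i in range(4)],[np.hypot(*(b[(i+1)%4]-b[i])).round(1) for i in range(4)])
s=B([(70,22),(690,785),(0,483),(800,365)],28);d=s[0]-s[1];print("stone",s[:2].mean(0),s.round(1).tolist(),np.hypot(*d),"yaw",np.degrees(np.arctan2(s[2][1]-s[1][1],s[2][0]-s[1][0])),np.degrees(np.arctan2(s[3][1]-s[0][1],s[3][0]-s[0][0])), np.degrees(np.arctan2(d[1],d[0])+np.arctan2(60,120)))
```

```text
pot [474.31813201 367.04281269] [[452.8, 367.5], [495.9, 367.4], [474.4, 388.3], [474.2, 345.0]]
box [475.88372524 363.24261796] [np.float64(-12.8), np.float64(-101.5), np.float64(167.3), np.float64(77.7)] [np.float64(50.5), np.float64(50.3), np.float64(51.2), np.float64(50.4)]
stone [471.55962441 361.00777818] [[429.8, 412.2], [513.3, 309.8], [417.1, 353.0], [526.3, 368.5]] 132.12665370249448 yaw 155.82055109895163 -24.337504380421706 155.75811577272341
```

Request:
{"op": "play_rows", "data": {
  "deltas": [
    [[-0.5,-10,0],[0,0,0],75],
    [[-0.7,-16,0],[0,0,0],75],
    [[-0.7,-18,5],[0,0,0],75],
    [[-0.5,-12.7,10],[0,0,0],75],
    [[0,0,15],[0,0,0],75],
    [[0,0,20],[0,0,0],75],
    [[0,0,20],[0,0,0],75],
    [[0,0,18],[0,0,0],75],
    [[0,0,12],[0,0,0],75],
    [[0,0,7],[0,0,0],75],
    [[0,0,3],[0,0,0],75],
    [[0,0,0],[0,0,0],70],
    [[0,0,0],[0,0,0],65]
  ]
}}

```text
t: 23.32
eef_pos: [474.3, 368.3, 62.8]
ee_rot: [-180.0, -0.0, -0.1]
wrist_force: [0.3, 0.3, 0.3]
width: 67.3
```

Request:
{"op": "play_rows", "data": {
  "deltas": [
    [[0,1,0],[0,0,0],58],
    [[0,0,0],[0,0,0],52],
    [[0,0,0],[0,0,0],49],
    [[0,0,0],[0,0,0],47],
    [[0,0,0],[0,0,0],46],
    [[0,0,0],[0,0,0],45],
    [[0,0,0],[0,0,0],43],
    [[0,0,0],[0,0,0],36],
    [[0,0,0],[0,0,0],36]
  ],
  "grip_force": 15
}}

```text
t: 24.45
eef_pos: [474.0, 367.1, 62.2]
ee_rot: [-180.0, 0.0, -0.1]
wrist_force: [-0.2, 0.1, -0.2]
width: 43.9
```

Request:
{"op": "play_rows", "data": {
  "deltas": [
    [[0,0,-3],[0,0,0],36],
    [[0,0,-8],[0,0,0],36],
    [[0,0,-14],[0,0,0],36],
    [[0,0,-20],[0,0,0],36],
    [[0,0,-20],[0,0,0],36],
    [[0,5,-20],[0,0,0],36],
    [[0,12,-15],[0,0,0],36],
    [[0,20,-8],[0,0,0],36],
    [[0,28,0],[0,0,0],36],
    [[0,34,0],[0,0,0],36],
    [[0,36,0],[0,0,0],36],
    [[0,36,0],[0,0,0],36],
    [[0,36,0],[0,0,0],36],
    [[0,36,0],[0,0,0],36],
    [[0,36,0],[0,0,0],36],
    [[0,36,0],[0,0,0],36],
    [[0,36,0],[0,0,0],36],
    [[0,36,0],[0,0,0],36],
    [[0,36,0],[0,0,0],36],
    [[0,36,0],[0,0,0],36]
  ]
}}

```text
t: 26.95
eef_pos: [471.7, -94.2, 170.0]
ee_rot: [-180.0, 0.0, -0.2]
wrist_force: [0.7, 1.1, 0.6]
width: 43.6
```

Request:
{"op": "play_rows", "data": {
  "deltas": [
    [[-2,36,0],[0,0,0],36],
    [[-2,36,0],[0,0,0],36],
    [[-3,36,0],[0,0,0],36],
    [[-3,36,0],[0,0,0],36],
    [[-3,36,0],[0,0,0],36],
    [[-3,32,0],[0,0,0],36],
    [[-3,28,0],[0,0,0],36],
    [[-3,22,0],[0,0,0],36],
    [[0,15,0],[0,0,0],36],
    [[0,8,0],[0,0,0],36],
    [[0,0,0],[0,0,0],36],
    [[0,0,0],[0,0,0],36]
  ]
}}

```text
t: 28.45
eef_pos: [450.8, -376.0, 170.2]
ee_rot: [-180.0, 0.0, -0.1]
wrist_force: [0.8, 0.3, -0.6]
width: 43.4
```

Run:
```python
from h import *
o=status.get_obs();print(o["eef_pos"],o["ee_rot"],o["width"])
q=get("wrist","pot_rest")
if q: print(q[2],np.round(fit([q],"pot_rest",0),2),q[1].sum())
K=vision.calibration("wrist");u,v=proj(K,np.array([[451.5,-342,8.]]))[0]
crop("wrist",(u,v),50,"pics/w6.png");print(int(u)-50,int(v)-50)
```

```text
[ 450.82606737 -376.01022644  170.19856668] [-1.79965898e+02  5.74374040e-04 -5.72615474e-02] 43.35207249349835
0.93 [ 452.33 -344.44    3.95    0.93] 2574
198 94
```

View pics/w6.png

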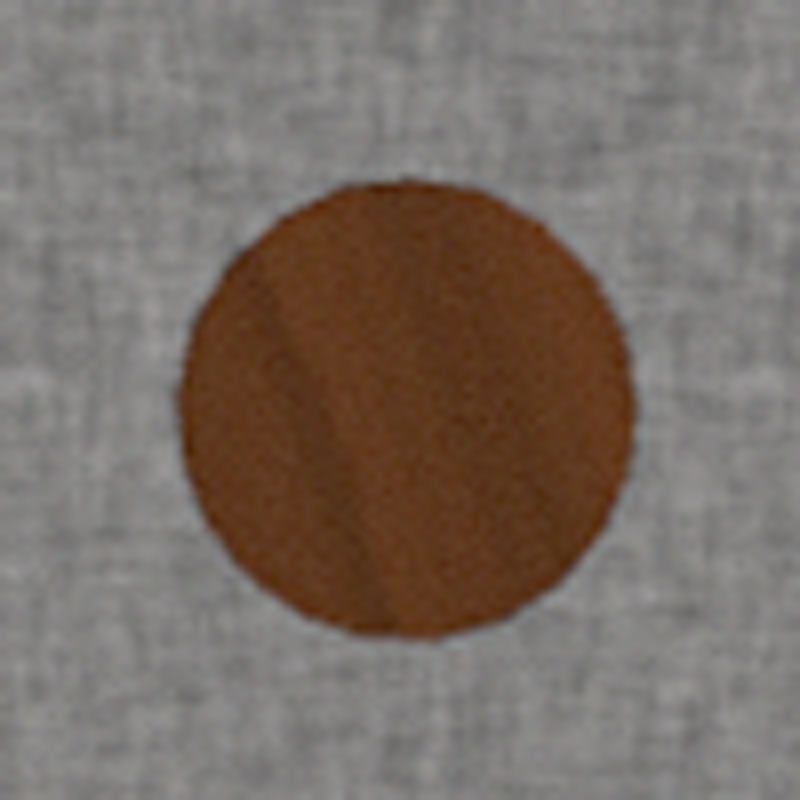

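Run:
```python
from h import *
K=vision.calibration("wrist")
B=lambda p,z:back(K,(198+(p[0]+.5)/8-.5,94+(p[1]+.5)/8-.5),z)
b=np.array([B(p,8) for p in((182,409),(634,409),(408,180),(408,638))]);print(b.round(1).tolist(),b[:2,0].mean(),b[2:,1].mean())
o=status.get_obs();print(o["eef_pos"],shift(o,b[:2,0].mean(),b[2:,1].mean(),12.5))
```

```text
[[418.8, -342.2], [484.9, -342.2], [451.9, -309.8], [451.9, -376.7]] 451.89777732763275 -343.2207019944084
[ 450.83689605 -376.25055517  170.32105555] [  1.  -33.  157.8]
```

Request:
{"op": "play_rows", "data": {
  "deltas": [
    [[0.2,-6,5],[0,0,0],36],
    [[0.3,-10,12],[0,0,0],36],
    [[0.3,-10,18],[0,0,0],36],
    [[0.2,-7,20],[0,0,0],36],
    [[0,0,20],[0,0,0],36],
    [[0,0,20],[0,0,0],36],
    [[0,0,20],[0,0,0],36],
    [[0,0,16],[0,0,0],36],
    [[0,0,11],[0,0,0],36],
    [[0,0,6],[0,0,0],36],
    [[0,0,3],[0,0,0],36],
    [[0,0,0],[0,0,0],36],
    [[0,0,0],[0,0,0],36]
  ]
}}

```text
t: 30.22
eef_pos: [451.9, -344.1, 19.7]
ee_rot: [180.0, -0.0, -0.1]
wrist_force: [-0.4, -0.2, -0.6]
width: 43.6
```

Request:
{"op": "play_rows", "data": {
  "deltas": [
    [[0,-0.8,3],[0,0,0],36],
    [[0,0,2],[0,0,0],36],
    [[0,0,1],[0,0,0],36],
    [[0,0,0.6],[0,0,0],36],
    [[0,0,0],[0,0,0],36],
    [[0,0,0],[0,0,0],36]
  ]
}}

```text
t: 30.98
eef_pos: [451.6, -343.1, 12.7]
ee_rot: [180.0, -0.0, -0.1]
wrist_force: [-1.0, 0.4, -0.3]
width: 43.5
```

Request:
{"op": "play_rows", "data": {
  "deltas": [
    [[0,0,0.6],[0,0,0],36],
    [[0,0,0],[0,0,0],36]
  ]
}}

```text
t: 31.22
eef_pos: [451.6, -343.1, 12.2]
ee_rot: [-180.0, -0.0, -0.1]
wrist_force: [-0.1, 0.0, 1.2]
width: 43.3
```

Request:
{"op": "play_rows", "data": {
  "deltas": [
    [[0,0,0.4],[0,0,0],36],
    [[0,0,0],[0,0,0],36]
  ]
}}

```text
t: 31.48
eef_pos: [451.7, -343.1, 12.2]
ee_rot: [-180.0, -0.0, -0.1]
wrist_force: [-2.0, 1.1, 7.3]
width: 43.6
```

Contact. Release and look.

Request:
{"op": "play_rows", "data": {
  "deltas": [
    [[0,0,-0.4],[0,0,0],45],
    [[0,0,0],[0,0,0],48],
    [[0,0,0],[0,0,0],54],
    [[0,0,0],[0,0,0],70],
    [[0,0,0],[0,0,0],75],
    [[0,0,-5],[0,0,0],75],
    [[0,0,-20],[0,0,0],75],
    [[0,0,-30],[0,0,0],75],
    [[0,0,-40],[0,0,0],75],
    [[0,12,-40],[0,0,0],75],
    [[0,20,-20],[0,0,0],75],
    [[0,10,0],[0,0,0],75],
    [[0,0,0],[0,0,0],75],
    [[0,0,0],[0,0,0],75]
  ]
}}

```text
t: 33.22
eef_pos: [451.1, -384.0, 165.7]
ee_rot: [-179.9, 0.1, -0.1]
wrist_force: [-0.6, 0.1, -0.2]
width: 75.1
```

Run:
```python
from h import *
o=status.get_obs();print(o["eef_pos"],o["ee_rot"])
q=get("wrist","pot_mid")
if q: print(q[2],np.round(fit([q],"pot_mid",8),2),q[1].sum())
q=cfit("pot_mid",452,-343,8,sel=lambda h,s,v:(s<45)&(v>170));print(np.round(fit([q],"pot_mid",8),2))
K=q[0];v,u=np.nonzero(q[1]);print("top circle extents",back(K,(u.min()-.5,v.mean()),34)[0],back(K,(u.max()+.5,v.mean()),34)[0],back(K,(u.mean(),v.min()-.5),34)[1],back(K,(u.mean(),v.max()+.5),34)[1])
crop("wrist",proj(K,np.array([[452,-343,8.]]))[0],45,"pics/w7.png")
```

```text
[ 451.13514925 -383.97834539  165.67339996] [-1.79913805e+02  1.07215782e-01 -8.90897428e-02]
0.91 [ 452.52 -343.68   12.93    0.91] 1360
[ 452.34 -345.14    5.94    0.86]
top circle extents 430.97718334485285 473.30653580916515 -321.68195936382045 -364.853792612332
```

View pics/w7.png

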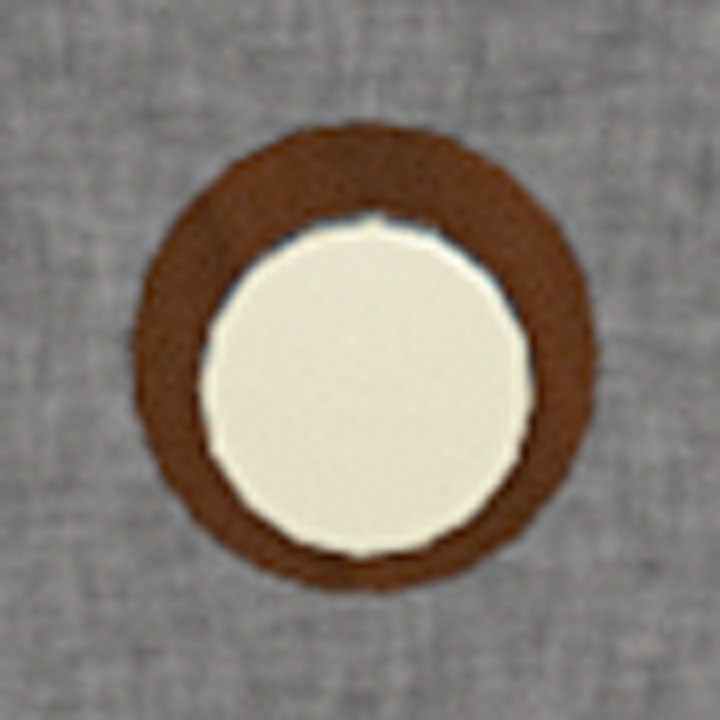

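Pot centred within about 0.3 mm. Back to the stack for the box.

Request:
{"op": "play_rows", "data": {
  "deltas": [
    [[0,-8,0],[0,0,0],80],
    [[0,-18,0],[0,0,0],80],
    [[1,-30,0],[0,0,0],80],
    [[1,-40,0],[0,0,0],80],
    [[1,-42,0],[0,0,0],80],
    [[1,-42,0],[0,0,0],80],
    [[1,-42,0],[0,0,0],80],
    [[1,-42,0],[0,0,0],80],
    [[1,-42,0],[0,0,0],80],
    [[1,-42,0],[0,0,0],80],
    [[1,-42,0],[0,0,0],80],
    [[1,-42,0],[0,0,0],80],
    [[1,-42,0],[0,0,0],80],
    [[1,-42,0],[0,0,0],80],
    [[1,-42,0],[0,0,0],80],
    [[1,-40,0],[0,0,0.04],80],
    [[0,-34,0],[0,0,0.06],80],
    [[0,-28,0],[0,0,0.06],80],
    [[0,-18,0],[0,0,0.055],80],
    [[0,-8,0],[0,0,0],80]
  ]
}}

```text
t: 35.92
eef_pos: [474.4, 301.9, 167.1]
ee_rot: [180.0, 0.0, -12.3]
wrist_force: [0.9, -0.2, 0.9]
width: 79.9
```

Request:
{"op": "play_rows", "data": {
  "deltas": [
    [[0,0,0],[0,0,0],80],
    [[0,0,0],[0,0,0],80]
  ]
}}

```text
t: 36.17
eef_pos: [475.5, 299.4, 167.1]
ee_rot: [180.0, -0.0, -12.4]
wrist_force: [-1.0, 0.3, -0.7]
width: 80.2
```

Run:
```python
from h import *
o=status.get_obs();print(o["eef_pos"],o["ee_rot"])
q=get("wrist","box_mid")
if q: print(q[2],np.round(fit([q],"box_mid",28),2),q[1].sum())
q=cfit("box_mid",476,363,28);print(q and np.round(fit([q],"box_mid",28),2))
print(shift(status.get_obs(),475.9,363.2,34))
```

```text
[475.53843732 299.427482   167.09881699] [ 1.79973598e+02 -8.34791733e-03 -1.24364677e+01]
0.67 [475.69 362.34  77.03   0.95] 3041
[476.13 362.72  78.07   0.95]
[-13.7 -62.2 133.2]
```

Request:
{"op": "play_rows", "data": {
  "deltas": [
    [[-2,-10,0],[0,0,0],80],
    [[-4,-18,0],[0,0,0],80],
    [[-4,-18,5],[0,0,0],80],
    [[-3.7,-16,10],[0,0,0],80],
    [[0,0,18],[0,0,0],80],
    [[0,0,20],[0,0,0],80],
    [[0,0,20],[0,0,0],80],
    [[0,0,20],[0,0,0],80],
    [[0,0,18],[0,0,0],80],
    [[0,0,12],[0,0,0],80],
    [[0,0,7],[0,0,0],80],
    [[0,0,3],[0,0,0],80],
    [[0,0,0],[0,0,0],75],
    [[0,0,0],[0,0,0],72]
  ]
}}

```text
t: 38.08
eef_pos: [475.9, 364.0, 34.6]
ee_rot: [-180.0, -0.0, -12.4]
wrist_force: [-0.2, -0.4, 0.4]
width: 73.5
```

Request:
{"op": "play_rows", "data": {
  "deltas": [
    [[0,0.8,0],[0,0,0],64],
    [[0,0,0],[0,0,0],59],
    [[0,0,0],[0,0,0],57],
    [[0,0,0],[0,0,0],55],
    [[0,0,0],[0,0,0],54],
    [[0,0,0],[0,0,0],53],
    [[0,0,0],[0,0,0],51],
    [[0,0,0],[0,0,0],44],
    [[0,0,0],[0,0,0],44]
  ],
  "grip_force": 18
}}

```text
t: 39.2
eef_pos: [475.4, 363.0, 34.0]
ee_rot: [180.0, 0.0, -12.4]
wrist_force: [-0.5, 0.2, -0.3]
width: 51.9
```

Request:
{"op": "play_rows", "data": {
  "deltas": [
    [[0,0,-3],[0,0,0],44],
    [[0,0,-8],[0,0,0],44],
    [[0,0,-14],[0,0,0],44],
    [[0,0,-20],[0,0,0],44],
    [[0,0,-22],[0,0,0],44],
    [[0,0,-22],[0,0,0.05],44],
    [[0,0,-20],[0,0,0.08],44],
    [[0,0,-14],[0,0,0.08],44],
    [[0,0,-7],[0,0,0.08],44],
    [[10,6,0],[0,0,0],44],
    [[22,12,0],[0,0,0],44],
    [[30,17,0],[0,0,0],44],
    [[32,18,0],[0,0,0],44],
    [[32,18,0],[0,0,0],44],
    [[32,18,0],[0,0,0],44],
    [[32,18,0],[0,0,0],44],
    [[28,17,0],[0,0,0],44],
    [[20,12,0],[0,0,0],44],
    [[9,5,0],[0,0,0],44],
    [[0,0,0],[0,0,0],44]
  ]
}}

```text
t: 41.7
eef_pos: [622.9, 119.1, 164.0]
ee_rot: [180.0, 0.0, -29.1]
wrist_force: [0.1, 0.4, -0.5]
width: 52.2
```

Request:
{"op": "play_rows", "data": {
  "deltas": [
    [[0,0,0],[0,0,0],44]
  ]
}}

```text
t: 41.82
eef_pos: [622.4, 121.1, 164.1]
ee_rot: [-180.0, 0.0, -28.9]
wrist_force: [-0.0, -0.6, -0.5]
width: 51.9
```

Run:
```python
from h import *
o=status.get_obs();print(o["eef_pos"],o["ee_rot"],o["width"])
q=get("wrist","box_rest")
if q: print(q[2],np.round(fit([q],"box_rest",0),2),q[1].sum())
q=cfit("box_rest",649,164,0)
if q: print(q[1].sum(),np.round(fit([q],"box_rest",0),2))
K=vision.calibration("wrist");u,v=proj(K,np.array([[649,164,8.]]))[0]
crop("wrist",(u,v),60,"pics/w8.png",6);print(int(u)-60,int(v)-60)
```

```text
[622.36752016 121.09323832 164.07017417] [-1.79976757e+02  3.53754772e-02 -2.89424705e+01] 51.934380426346884
0.86 [649.5  161.47  60.19   0.97] 4623
4387 [648.63 161.65  61.     0.92]
189 71
```

View pics/w8.png

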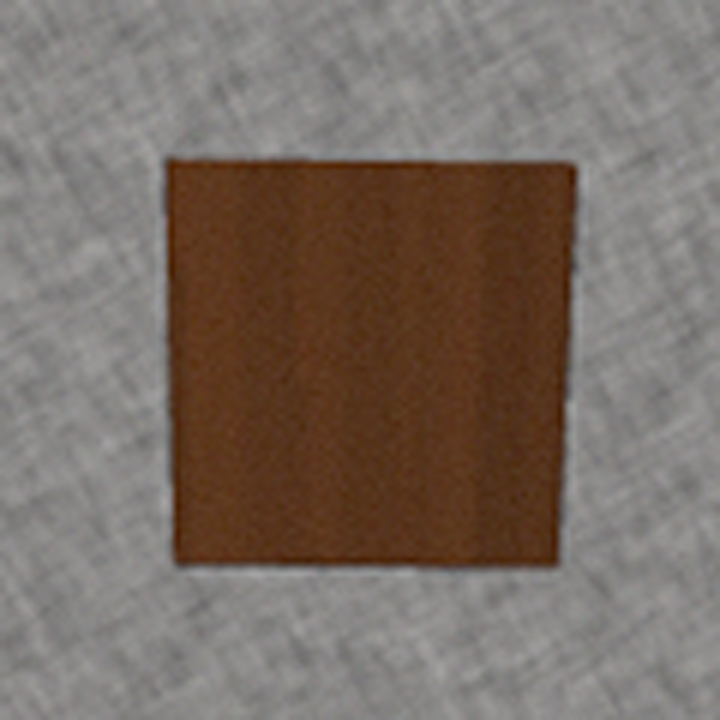

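Run:
```python
from h import *
K=vision.calibration("wrist")
b=np.array([back(K,(189+(p[0]+.5)/6-.5,71+(p[1]+.5)/6-.5),8) for p in((167,160),(576,164),(558,568),(175,566))])
print(b.mean(0),[np.degrees(np.arctan2(*(b[(i+1)%4]-b[i])[::-1])).round(1) for i in range(4)],[np.hypot(*(b[(i+1)%4]-b[i])).round(1) for i in range(4)])
o=status.get_obs();print(o["eef_pos"],shift(o,*b.mean(0),14))
```

```text
[649.18240285 161.97807963] [np.float64(-29.5), np.float64(-119.4), np.float64(150.7), np.float64(60.3)] [np.float64(74.5), np.float64(75.1), np.float64(74.9), np.float64(75.4)]
[622.58260658 120.68941755 164.11720656] [  3.3 -49.  150.1]
```

Request:
{"op": "play_rows", "data": {
  "deltas": [
    [[0.4,-8,5],[0,0,0.01],44],
    [[0.8,-14,12],[0,0,0],44],
    [[0.8,-15,18],[0,0,0],44],
    [[0.8,-12,20],[0,0,0],44],
    [[0,0,20],[0,0,0],44],
    [[0,0,20],[0,0,0],44],
    [[0,0,18],[0,0,0],44],
    [[0,0,14],[0,0,0],44],
    [[0,0,9],[0,0,0],44],
    [[0,0,5],[0,0,0],44],
    [[0,0,3],[0,0,0],44],
    [[0,0,0],[0,0,0],44],
    [[0,0,0],[0,0,0],44]
  ]
}}

```text
t: 43.65
eef_pos: [649.8, 161.1, 20.5]
ee_rot: [-180.0, -0.0, -29.6]
wrist_force: [0.8, -0.2, -0.3]
width: 52.1
```

Run:
```python
from h import *
o=status.get_obs();print(o["eef_pos"],o["ee_rot"],shift(o,649.1,161.9,14))
```

```text
[649.76201321 161.1360537   20.52009254] [-1.79971433e+02 -2.66568031e-02 -2.96229674e+01] [-1.  -0.3  6.5]
```

Request:
{"op": "play_rows", "data": {
  "deltas": [
    [[-1,-0.3,2.5],[0,0,0],44],
    [[0,0,1.7],[0,0,0],44],
    [[0,0,1],[0,0,0],44],
    [[0,0,0.6],[0,0,0],44],
    [[0,0,0],[0,0,0],44],
    [[0,0,0],[0,0,0],44]
  ]
}}

```text
t: 44.4
eef_pos: [648.8, 161.8, 14.3]
ee_rot: [-180.0, -0.0, -29.6]
wrist_force: [0.0, -0.2, -0.5]
width: 52.0
```

Request:
{"op": "play_rows", "data": {
  "deltas": [
    [[0,0,0.5],[0,0,0],44],
    [[0,0,0],[0,0,0],44]
  ]
}}

```text
t: 44.65
eef_pos: [648.8, 161.8, 14.1]
ee_rot: [-180.0, -0.0, -29.6]
wrist_force: [-1.2, -0.4, 2.9]
width: 52.1
```

Contact. Release and look back.

Request:
{"op": "play_rows", "data": {
  "deltas": [
    [[0,0,0],[0,0,0],53],
    [[0,0,0],[0,0,0],56],
    [[0,0,0],[0,0,0],62],
    [[0,0,0],[0,0,0],78],
    [[0,0,0],[0,0,0],82],
    [[0,0,-5],[0,0,0],82],
    [[0,0,-20],[0,0,0],82],
    [[0,0,-30],[0,0,0],82],
    [[0,0,-40],[0,0,0],82],
    [[0,12,-40],[0,0,0],82],
    [[0,22,-15],[0,0,0],82],
    [[0,14,0],[0,0,0],82],
    [[0,0,0],[0,0,0],82],
    [[0,0,0],[0,0,0],82]
  ]
}}

```text
t: 46.4
eef_pos: [624.6, 120.8, 162.9]
ee_rot: [180.0, 0.1, -29.6]
wrist_force: [0.2, 0.5, 0.3]
width: 81.8
```

Run:
```python
from h import *
o=status.get_obs();print(o["eef_pos"],o["ee_rot"])
q=get("wrist","box_mid")
if q: print(q[2],np.round(fit([q],"box_mid",8),2),q[1].sum())
q=cfit("box_mid",649,162,8,sel=lambda h,s,v:(s>110)&(v>125));print(q and np.round(fit([q],"box_mid",8),2))
K=vision.calibration("wrist");u,v=proj(K,np.array([[649,162,8.]]))[0]
crop("wrist",(u,v),60,"pics/w9.png",6);print(int(u)-60,int(v)-60)
```

```text
[624.64792834 120.75512711 162.87531711] [ 1.79968439e+02  7.10791408e-02 -2.95882606e+01]
[649.09 160.97  61.96   0.89]
187 73
```

View pics/w9.png

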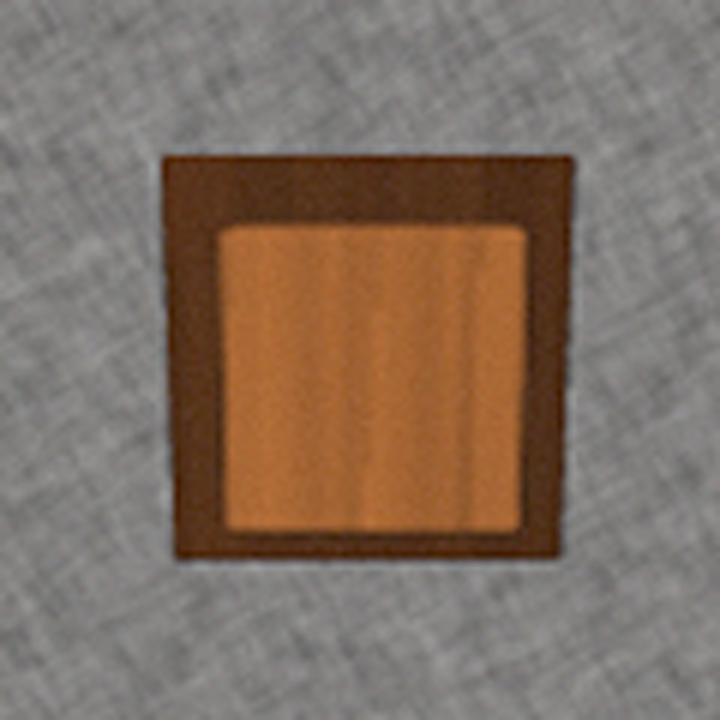

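Run:
```python
from h import *
K=vision.calibration("wrist")
for P,z in((((163,156),(574,156),(560,558),(175,558)),8),(((219,226),(527,226),(521,533),(225,531)),38)):
    b=np.array([back(K,(187+(p[0]+.5)/6-.5,73+(p[1]+.5)/6-.5),z) for p in P])
    print(b.mean(0),[np.degrees(np.arctan2(*(b[(i+1)%4]-b[i])[::-1])).round(1) for i in range(4)])
o=status.get_obs();print(o["eef_pos"],shift(o,471.6+.407*55,361-.914*55,165),o["joint_positions"])
```

```text
[649.31931934 162.28152876] [np.float64(-29.6), np.float64(-119.6), np.float64(150.4), np.float64(60.1)]
[650.04400109 161.76309589] [np.float64(-29.6), np.float64(-119.1), np.float64(150.0), np.float64(60.1)]
[624.87462209 120.74213372 163.03296934] [-207.6 -100.6   -2. ] [-1.48622186e+01  1.96326863e+01 -9.06380796e-02  9.02611257e+01
  1.92395520e-02  7.01667064e+01 -4.45256354e+01]
```

Request:
{"op": "play_rows", "data": {
  "deltas": [
    [[-7,-5,-5],[0,0,0],86],
    [[-15,-10,-5],[0,0,0],86],
    [[-24,-17,0],[0,0,0],86],
    [[-28,-20,0],[0,0,0],86],
    [[-30,-21,0],[0,0,0],86],
    [[-30,-21,0],[0,0,0],86],
    [[-28,-20,0],[0,0,0],86],
    [[-21,-15,0],[0,0,0],86],
    [[-14,-9.6,0],[0,0,-0.06],86],
    [[0,0,0],[0,0,-0.12],86],
    [[0,0,0],[0,0,-0.165],86],
    [[0,0,0],[0,0,-0.165],86],
    [[0,0,0],[0,0,-0.165],86],
    [[0,0,0],[0,0,-0.165],86],
    [[0,0,0],[0,0,-0.165],86],
    [[0,0,0],[0,0,-0.165],86],
    [[0,0,0],[0,0,-0.165],86],
    [[0,0,0],[0,0,-0.165],86],
    [[0,0,0],[0,0,-0.11],86],
    [[0,0,0],[0,0,-0.055],86]
  ]
}}

```text
t: 49.1
eef_pos: [522.2, 338.0, 174.0]
ee_rot: [180.0, -0.0, 66.1]
wrist_force: [-0.2, 0.2, 0.8]
width: 86.2
```

Request:
{"op": "play_rows", "data": {
  "deltas": [
    [[0,0,0],[0,0,0],86],
    [[0,0,0],[0,0,0],86]
  ]
}}

```text
t: 49.35
eef_pos: [522.2, 338.0, 173.9]
ee_rot: [180.0, -0.0, 65.7]
wrist_force: [-0.1, -0.3, 0.4]
width: 86.1
```

Run:
```python
from h import *
o=status.get_obs();print(o["eef_pos"],o["ee_rot"])
q=get("wrist","stone_mid")
if q: print(q[2],np.round(fit([q],"stone_mid",0),2),q[1].sum())
q=cfit("stone_mid",471.6,361,0,sel=lambda h,s,v:(v<75));print(q and (q[1].sum(),np.round(fit([q],"stone_mid",0),2)))
for c in("scene","side"):
    q=get(c,"cup_mid");v,u=np.nonzero(q[1]);print("cup",back(q[0],(u.mean(),v.mean()),35))
K=vision.calibration("wrist");u,v=proj(K,np.array([[471.6,361,20.]]))[0]
crop("wrist",(u,v),75,"pics/w10.png",5);print(int(u)-75,int(v)-75)
```

```text
[522.23117598 337.99760401 173.89984672] [ 1.79994070e+02 -5.79526614e-03  6.57493123e+01]
0.89 [472.83 360.76 155.5    0.95] 6141
(np.uint64(6079), array([472.07, 360.41, -25.34,   0.94]))
cup [370.40244045 163.04749278]
cup [374.09993637 153.49920505]
174 51
```

View pics/w10.png

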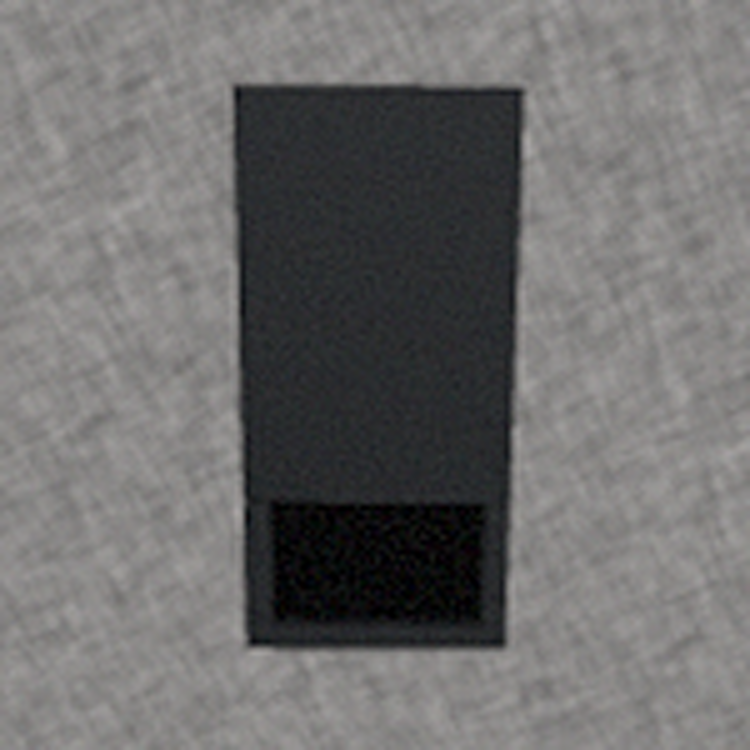

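Stone corners in the crop are (236,87),(523,90),(505,645),(249,645). The cup at (372,158) is clear.

Run:
```python
from h import *
K=vision.calibration("wrist")
b=np.array([back(K,(174+(p[0]+.5)/5-.5,51+(p[1]+.5)/5-.5),28) for p in((236,87),(523,90),(505,645),(249,645))])
print(b.mean(0),[np.degrees(np.arctan2(*(b[(i+1)%4]-b[i])[::-1])).round(1) for i in range(4)],[np.hypot(*(b[(i+1)%4]-b[i])).round(1) for i in range(4)])
o=status.get_obs();print(o["eef_pos"],shift(o,*b.mean(0),6))
```

```text
[471.49175311 361.07372756] [np.float64(65.2), np.float64(-24.4), np.float64(-114.2), np.float64(155.5)] [np.float64(58.9), np.float64(118.1), np.float64(59.0), np.float64(118.7)]
[522.29878067 337.8946781  173.7349868 ] [  0.3 -55.8 167.7]
```

Request:
{"op": "play_rows", "data": {
  "deltas": [
    [[0,-10,0],[0,0,0.004],87],
    [[0,-16,0],[0,0,0],87],
    [[0,-17,5],[0,0,0],87],
    [[0.2,-12.5,12],[0,0,0],87],
    [[0,0,20],[0,0,0],87],
    [[0,0,24],[0,0,0],87],
    [[0,0,24],[0,0,0],87],
    [[0,0,24],[0,0,0],87],
    [[0,0,20],[0,0,0],87],
    [[0,0,15],[0,0,0],87],
    [[0,0,10],[0,0,0],87],
    [[0,0,7],[0,0,0],87],
    [[0,0,3],[0,0,0],87],
    [[0,0,0],[0,0,0],82],
    [[0,0,0],[0,0,0],80]
  ]
}}

```text
t: 51.62
eef_pos: [472.1, 361.3, 10.3]
ee_rot: [180.0, -0.0, 65.5]
wrist_force: [0.2, 0.8, 1.0]
width: 81.2
```

Request:
{"op": "play_rows", "data": {
  "deltas": [
    [[0,-0.5,3],[0,0,0],72],
    [[0,0,1.3],[0,0,0],67],
    [[0,0,0],[0,0,0],65],
    [[0,0,0],[0,0,0],63],
    [[0,0,0],[0,0,0],62],
    [[0,0,0],[0,0,0],61],
    [[0,0,0],[0,0,0],59],
    [[0,0,0],[0,0,0],52],
    [[0,0,0],[0,0,0],52]
  ],
  "grip_force": 45
}}

```text
t: 52.75
eef_pos: [471.5, 361.5, 5.6]
ee_rot: [180.0, -0.0, 65.6]
wrist_force: [0.9, 1.3, -1.5]
width: 59.5
```

Request:
{"op": "play_rows", "data": {
  "deltas": [
    [[0,0,-1],[0,0,0],52],
    [[0,0,-3],[0,0,0],52],
    [[0,0,-6],[0,0,0],52],
    [[0,0,-10],[0,0,0],52],
    [[0,0,-10],[0,0,0],52],
    [[0,0,-15],[0,0,0],52],
    [[0,0,-20],[0,0,0],52],
    [[0,0,-20],[0,0,0],52],
    [[0,0,-20],[0,0,-0.03],52],
    [[0,0,-20],[0,0,-0.06],52],
    [[0,0,-20],[0,0,-0.07],52],
    [[0,0,-15],[0,0,-0.06],52],
    [[0,0,-10],[0,0,-0.047],52],
    [[0,0,-4],[0,0,-0.02],52],
    [[0,0,0],[0,0,0],52]
  ]
}}

```text
t: 54.62
eef_pos: [471.4, 361.3, 179.9]
ee_rot: [180.0, -0.0, 82.0]
wrist_force: [-0.4, 0.0, -4.9]
width: 59.3
```

Request:
{"op": "play_rows", "data": {
  "deltas": [
    [[-6,2,0],[0,0,0],52],
    [[-13,5,0],[0,0,0],52],
    [[-20,8,0],[0,0,0],52],
    [[-26,10,0],[0,0,0],52],
    [[-30,12,0],[0,0,0],52],
    [[-30,12,0],[0,0,0],52],
    [[-30,12,0],[0,0,0],52],
    [[-30,12,0],[0,0,0],52],
    [[-30,12,0],[0,0,0],52],
    [[-30,12,0],[0,0,0],52],
    [[-30,12,0],[0,0,0],52],
    [[-28,10,0],[0,0,0],52],
    [[-22,8,0],[0,0,0],52],
    [[-17,7,0],[0,0,0],52],
    [[-12,5,0],[0,0,0],52],
    [[-6,2,0],[0,0,0],52],
    [[-3,1,0],[0,0,0],52],
    [[0,0,0],[0,0,0],52],
    [[0,0,0],[0,0,0],52]
  ]
}}

```text
t: 57.0
eef_pos: [561.4, -17.3, 179.5]
ee_rot: [-180.0, -0.0, 82.0]
wrist_force: [-0.7, 0.4, -5.0]
width: 59.7
```

Run:
```python
from h import *
o=status.get_obs();print(o["eef_pos"],o["ee_rot"],o["width"],o["wrist_force"])
q=get("wrist","stone_rest")
if q: print(q[2],np.round(fit([q],"stone_rest",0),2),q[1].sum())
q=cfit("stone_rest",454,-2.7,0)
if q: print(q[1].sum(),np.round(fit([q],"stone_rest",0),2))
cv2.imwrite("pics/w11.png",cv2.resize(vision.grab_frame("wrist"),(800,600),interpolation=cv2.INTER_CUBIC)[:,:,::-1])
```

```text
[561.37366663 -17.27690962 179.49117971] [-1.79998992e+02 -1.25248945e-02  8.20454142e+01] 59.65362998204434 [-0.74117966  0.43949607 -4.97937246]
0.86 [456.34  -3.61 171.38   0.94] 10038
9882 [456.44  -4.98 171.38   0.93]
```

View pics/w11.png

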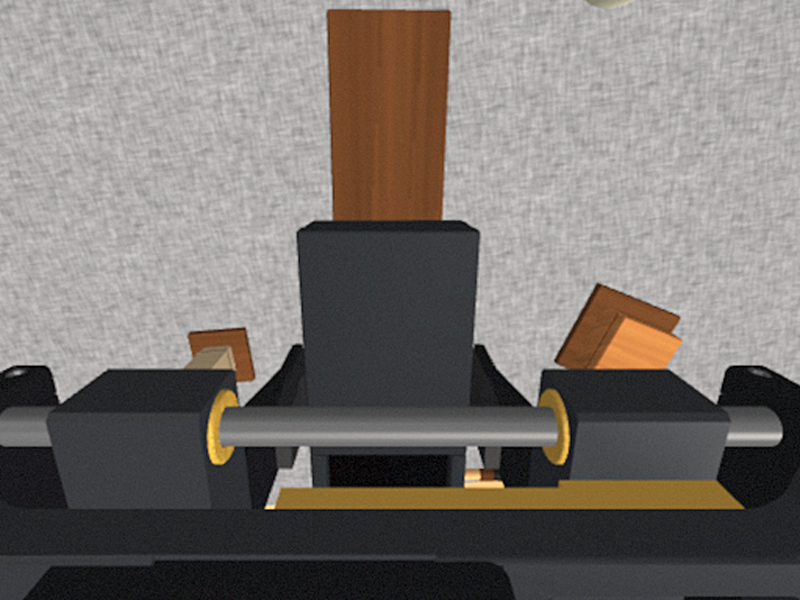

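Request:
{"op": "play_rows", "data": {
  "deltas": [
    [[0,2,-8],[0,0,0],52],
    [[0,3,-15],[0,0,0],52],
    [[0,3,-15],[0,0,0],52],
    [[0,2,-9],[0,0,0],52],
    [[0,0,-3],[0,0,0],52],
    [[0,0,0],[0,0,0],52],
    [[0,0,0],[0,0,0],52]
  ]
}}

```text
t: 58.08
eef_pos: [570.9, -19.4, 228.9]
ee_rot: [-179.9, 0.0, 82.0]
wrist_force: [-0.3, -0.1, -4.2]
width: 59.9
```

Run:
```python
from h import *
o=status.get_obs();print(o["eef_pos"],o["ee_rot"],o["width"])
q=get("wrist","stone_rest")
if q: print(q[2],np.round(fit([q],"stone_rest",0),2),q[1].sum())
q=cfit("stone_rest",456,-4,0);K=q[0]
print(q[1].sum(),np.round(fit([q],"stone_rest",0),2))
c=max(cv2.findContours(q[1],cv2.RETR_EXTERNAL,cv2.CHAIN_APPROX_NONE)[0],key=len)[:,0]
b=np.array([back(K,p,8) for p in c.astype(float)],dtype=np.float32);print(cv2.minAreaRect(b))
im=vision.grab_frame("wrist")[:,:,::-1];cv2.imwrite("pics/w12.png",cv2.resize(im[0:150,175:325],None,fx=4,fy=4,interpolation=cv2.INTER_CUBIC))
```

```text
[570.93031234 -19.37808913 228.87410921] [-1.79940606e+02  8.38568010e-03  8.19911486e+01] 59.862937653240735
0.64 [456.32  -3.7   -7.99   0.96] 7894
7680 [456.2   -4.22  -8.93   0.94]
((454.984375, -4.069023132324219), (82.12908935546875, 141.71644592285156), 81.60652160644531)
```

View pics/w12.png

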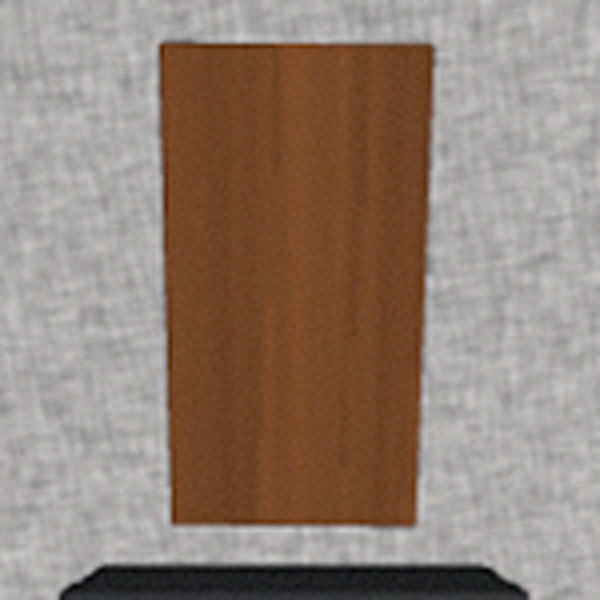

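Run:
```python
from h import *
K=vision.calibration("wrist")
b=np.array([back(K,(175+(p[0]+.5)/4-.5,(p[1]+.5)/4-.5),8) for p in((161,43),(433,44),(416,524),(172,524))])
print(b.mean(0),[np.degrees(np.arctan2(*(b[(i+1)%4]-b[i])[::-1])).round(1) for i in range(4)],[np.hypot(*(b[(i+1)%4]-b[i])).round(1) for i in range(4)])
o=status.get_obs();print(o["eef_pos"],shift(o,*b.mean(0),20))
```

```text
[455.30352562  -3.87134944] [np.float64(81.8), np.float64(-8.2), np.float64(-98.0), np.float64(171.5)] [np.float64(82.2), np.float64(142.5), np.float64(83.0), np.float64(142.8)]
[571.12388966 -19.40588608 229.13745473] [  -0.8 -116.9  209.1]
```

Request:
{"op": "play_rows", "data": {
  "deltas": [
    [[0,-6,0],[0,0,0.003],52],
    [[0,-12,3],[0,0,0],52],
    [[-0.2,-18,8],[0,0,0],52],
    [[-0.2,-20,14],[0,0,0],52],
    [[-0.2,-20,18],[0,0,0],52],
    [[-0.2,-18,20],[0,0,0],52],
    [[0,-13,20],[0,0,0],52],
    [[0,-7,20],[0,0,0],52],
    [[0,-3,20],[0,0,0],52],
    [[0,0,20],[0,0,0],52],
    [[0,0,18],[0,0,0],52],
    [[0,0,14],[0,0,0],52],
    [[0,0,10],[0,0,0],52],
    [[0,0,8],[0,0,0],52],
    [[0,0,5],[0,0,0],52],
    [[0,0,3],[0,0,0],52],
    [[0,0,2],[0,0,0],52],
    [[0,0,0],[0,0,0],52],
    [[0,0,0],[0,0,0],52]
  ]
}}

```text
t: 60.65
eef_pos: [455.5, -3.5, 26.6]
ee_rot: [180.0, -0.0, 81.8]
wrist_force: [-0.1, 0.9, -4.7]
width: 59.7
```

Run:
```python
from h import *
o=status.get_obs();print(o["eef_pos"],o["ee_rot"],o["wrist_force"],shift(o,455.1,-3.7,13.6))
```

```text
[455.50119493  -3.52867562  26.61047576] [ 1.79986647e+02 -2.47070492e-03  8.18170160e+01] [-0.1330481   0.92226242 -4.65714338] [-0.2 -0.4 13. ]
```

Request:
{"op": "play_rows", "data": {
  "deltas": [
    [[-0.2,-0.4,3],[0,0,0],52],
    [[0,0,3],[0,0,0],52],
    [[0,0,2.5],[0,0,0],52],
    [[0,0,1.5],[0,0,0],52],
    [[0,0,1],[0,0,0],52],
    [[0,0,0.7],[0,0,0],52],
    [[0,0,0.5],[0,0,0],52],
    [[0,0,0],[0,0,0],52],
    [[0,0,0],[0,0,0],52]
  ]
}}

```text
t: 61.78
eef_pos: [455.0, -3.7, 14.3]
ee_rot: [180.0, 0.0, 81.8]
wrist_force: [0.7, 0.0, -4.1]
width: 59.2
```

Request:
{"op": "play_rows", "data": {
  "deltas": [
    [[0,0,0.5],[0,0,0],52],
    [[0,0,0],[0,0,0],52]
  ]
}}

```text
t: 62.02
eef_pos: [454.9, -3.7, 13.7]
ee_rot: [-180.0, -0.0, 81.8]
wrist_force: [0.0, -0.8, -5.2]
width: 59.4
```

Request:
{"op": "play_rows", "data": {
  "deltas": [
    [[0,0,0.4],[0,0,0],52],
    [[0,0,0],[0,0,0],52]
  ]
}}

```text
t: 62.28
eef_pos: [454.9, -3.7, 13.4]
ee_rot: [-180.0, 0.0, 81.8]
wrist_force: [-0.1, -0.2, -2.2]
width: 59.9
```

Request:
{"op": "play_rows", "data": {
  "deltas": [
    [[0,0,0.3],[0,0,0],52],
    [[0,0,0],[0,0,0],52]
  ]
}}

```text
t: 62.52
eef_pos: [455.0, -3.7, 13.4]
ee_rot: [180.0, 0.0, 81.8]
wrist_force: [-3.0, 0.1, 5.0]
width: 60.0
```

Request:
{"op": "play_rows", "data": {
  "deltas": [
    [[0,0,-0.2],[0,0,0],61],
    [[0,0,0],[0,0,0],64],
    [[0,0,0],[0,0,0],70],
    [[0,0,0],[0,0,0],82],
    [[0,0,0],[0,0,0],87],
    [[0,0,0],[0,0,0],87],
    [[0,0,-5],[0,0,0],87],
    [[0,0,-20],[0,0,0],87],
    [[0,0,-30],[0,0,0],87],
    [[0,0,-40],[0,0,0],87],
    [[0,12,-40],[0,0,0],87],
    [[0,25,-30],[0,0,0],87],
    [[0,25,-20],[0,0,0],87],
    [[0,12,-10],[0,0,0],87],
    [[0,0,0],[0,0,0],87],
    [[0,0,0],[0,0,0],87]
  ]
}}

```text
t: 64.53
eef_pos: [527.4, -14.1, 207.7]
ee_rot: [-179.9, 0.0, 81.8]
wrist_force: [-0.6, 0.5, 0.1]
width: 86.9
```

Run:
```python
from h import *
o=status.get_obs();print(o["eef_pos"],o["ee_rot"])
q=get("wrist","stone_mid")
if q: print(q[2],np.round(fit([q],"stone_mid",8),2),q[1].sum())
q=cfit("stone_mid",455,-4,8,sel=lambda h,s,v:(s<90)&(v<90));print(q and np.round(fit([q],"stone_mid",8),2))
K=vision.calibration("wrist");u,v=proj(K,np.array([[455,-4,8.]]))[0].astype(int)
im=vision.grab_frame("wrist")[:,:,::-1];c=im[max(v-75,0):v+75,u-75:u+75]
cv2.imwrite("pics/w13.png",cv2.resize(c,None,fx=4,fy=4,interpolation=cv2.INTER_CUBIC));print(u-75,max(v-75,0))
for c in("scene","side"):
  for n in("cup_mid","brush"):
    q=get(c,n)
    if q: v,u=np.nonzero(q[1]);print(n,back(q[0],(u.mean(),v.mean()),35 if n[0]=="c" else 5))
```

```text
[527.36041526 -14.08174395 207.69650719] [-1.79935062e+02  6.68271060e-03  8.18268453e+01]
0.68 [456.12  -4.66  -8.2    0.95] 5474
[455.98  -5.22  -8.58   0.94]
173 34
cup_mid [662.05643515 118.35148362]
brush [758.56008762 -23.49356463]
cup_mid [374.45760263 154.78746964]
brush [761.0671907  -5.2970642]
```

View pics/w13.png

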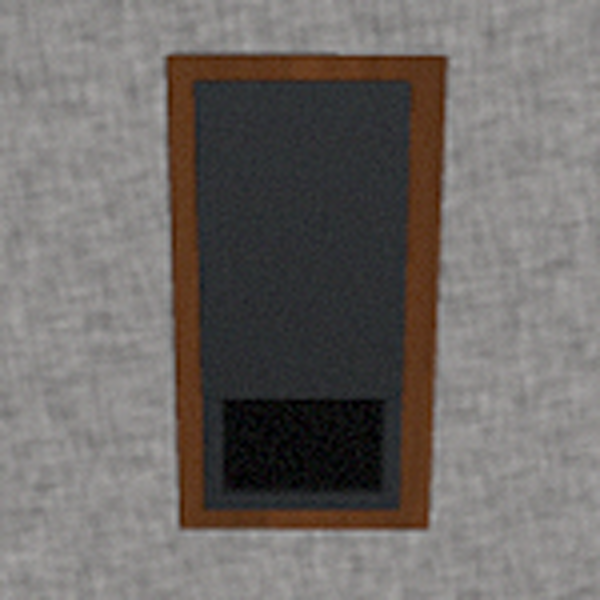

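Run:
```python
from h import *
K=vision.calibration("wrist")
for P,z in((((168,57),(446,57),(430,528),(181,527)),8),(((192,81),(411,81),(400,509),(204,509)),36)):
    b=np.array([back(K,(173+(p[0]+.5)/4-.5,34+(p[1]+.5)/4-.5),z) for p in P])
    print(b.mean(0),[np.degrees(np.arctan2(*(b[(i+1)%4]-b[i])[::-1])).round(1) for i in range(4)],[np.hypot(*(b[(i+1)%4]-b[i])).round(1) for i in range(4)])
```

```text
[456.33801191  -3.75837026] [np.float64(81.8), np.float64(-8.1), np.float64(-98.4), np.float64(171.5)] [np.float64(82.3), np.float64(142.2), np.float64(83.2), np.float64(141.9)]
[455.56779114  -5.03853517] [np.float64(81.8), np.float64(-8.1), np.float64(-98.2), np.float64(171.9)] [np.float64(60.2), np.float64(119.3), np.float64(60.1), np.float64(119.4)]
```

```bash
python3 -c "
from workcell import workorder,status
print(workorder.close_job(),status.get_obs()['t'])"
```

```text
the job is handed in; nothing more can be done
the job is handed in; nothing more can be done
```

The kit is laid out and the job is handed in. I took the stack apart from the top down: seal, pot, box, then ink stone. Each piece was lowered until the wrist force showed contact, then released and checked with the wrist camera before the next. The last clock reading was about 65 s of the 141 s allowed.

| Piece | Offset from its rest's centre | Square with its rest |
|---|---|---|
| Seal | about 0.5 mm | within about 0.5° |
| Pot | about 0.3 mm | not applicable (round) |
| Box | about 0.9 mm | within about 0.5° |
| Stone | about 1.5 mm | within about 0.3° |

- **Accuracy:** the stone's offset is close to the measuring error; the calibration itself is only good to about 2 mm. Each piece was measured once, right after release, and not again at the end.
- **Cup:** the last scene-camera check put it at (662, 118), beside the placed box. I took that as a false detection because the side camera still showed it where it started, near (374, 155).
- **Brush:** at the end the scene and side cameras put its middle at (759, -23) and (761, -5), 18 mm apart. I did not measure it at the start, so I can't confirm it stayed put by comparison, but the gripper never worked within about 90 mm of it.

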